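# Hang and fill the order bins

### The job

Set up the order bins for packing: take the bins off the nested pile, hook every one over the bar of the bin rack with its open top upward, and slide them along the bar so that they hang side by side in one closed row, touching, with the first against the rack's left-hand cheek (the robot's left). Every bin gets one of the loose soap cartons standing beside the pile, put in lengthwise and standing on the same narrow side as it stands on now; spare cartons stay standing on the bench, and the mug, the tape and the dish are left where they are.

Things in the scene. Friction and masses are not known exactly. Their poses are not given: they have to be found in the camera images.
- rack_stop (a point): Bin rack, a fixed bench stand: flat steel bar on edge (6 mm thick, 20 high, top edge 160 mm above bench) between two white cheek plates. This point: on the bar's top edge, mid-thickness, at the inner face of the cheek on the robot's left. z up; y along the bar, out through that cheek (free bar: y 0 to -310 mm); x across the bar, away from the robot. Bins hang on its -x (robot's) side.
- rack: The same rack; origin on the bench straight below rack_stop, same axes, yaw up to 0.1 rad. Cheek plates 6 mm thick, inner faces 310 mm apart, from x = -100 to +15 mm, tops 168 mm above bench. Below the bar a 12 mm round rest tube (axis x = -12, z = 127 mm) runs cheek to cheek; hung bins lean their backs on it.
- bin1: Grey plastic hook-on bin, bottom of the nested pile; bins all alike, 0.15 kg, 42 mm high. Origin: centre of underside; z up, x to the hook side. Vertical rim band z = 22 to 42 mm, 120 (x) by 70 mm (y) outside, 4 thick: pinch it across y (balance point x = 7 mm). Body below tapers to 98 x 48 outside at the foot; inside 92 x 42 at the floor, floor 3 thick.
- bin1_hook (a point): Centre of the underside of bin1's hook plate: (67, 0, 38 mm) in bin axes. The hook, 60 mm wide, is a 4 mm plate level with the rim, from x = 60 to 78 mm, with a lip (x = 74 to 78) turned down to z = 26 mm: a 14 mm gap for the bar. Hung, this point is level with the bar's top, about 4 mm to the robot's side of its middle; the lip bears on the bar's back and the bin nods forward about 0.07 rad.
- bin2: Second bin of the pile, like bin1. The bins start nested in one upright pile on the bench, each 20 mm above the one below (band resting on band, about 2 mm play), hooks all one way, away from the robot within 0.5 rad. Lift straight up at least 30 mm to clear the nest. Hung bins slide along the bar with 3 to 5 N.
- bin2_hook (a point): Same point on bin2's hook; axes as the bin's.
- bin3: Third, top bin of the pile, like bin1; absent (None) in some starts.
- bin3_hook (a point): Same point on bin3's hook; axes as the bin's.
- carton1: White card soap carton standing on its narrow long side on the bench, 80 mm long (x) by 35 mm (y) by 45 mm high, 0.1 kg, rigid; all alike. Origin: centre of its underside, z up. carton1 to 3 are always there, carton4 is absent (None) in some starts. In a bin it stands lengthwise along the bin's x and shows about 6 mm above the rim.
- carton2: White card soap carton standing on its narrow long side on the bench, 80 mm long (x) by 35 mm (y) by 45 mm high, 0.1 kg, rigid; all alike. Origin: centre of its underside, z up. carton1 to 3 are always there, carton4 is absent (None) in some starts. In a bin it stands lengthwise along the bin's x and shows about 6 mm above the rim.
- carton3: White card soap carton standing on its narrow long side on the bench, 80 mm long (x) by 35 mm (y) by 45 mm high, 0.1 kg, rigid; all alike. Origin: centre of its underside, z up. carton1 to 3 are always there, carton4 is absent (None) in some starts. In a bin it stands lengthwise along the bin's x and shows about 6 mm above the rim.
- carton4: White card soap carton standing on its narrow long side on the bench, 80 mm long (x) by 35 mm (y) by 45 mm high, 0.1 kg, rigid; all alike. Origin: centre of its underside, z up. carton1 to 3 are always there, carton4 is absent (None) in some starts. In a bin it stands lengthwise along the bin's x and shows about 6 mm above the rim.
- mug: Bystander: travel mug, 80 mm across, 150 mm high; origin at its foot.
- tape: Bystander: roll of tape lying flat, 84 mm across, 24 mm high; origin at its underside.
- dish: Bystander: small black dish, 76 mm across, 26 mm high; origin at its underside.

How it is judged:
By the outcome, as a careful person would: the job done as asked, in the order asked, and still so for the second after the job is handed in, with the robot touching nothing.
Of bin3, carton4 only 1 to 2 are there at a start; the rules pass over those that are not, and their reading is None.
At some moment in a run one of carton1, carton2, carton3, carton4 may be knocked a few centimetres aside while the robot is not near it.
It also fails if it takes over 210 s, if anything falls off the work surface, if the arm or the gripper's body presses on something with over 40 N, if the wrist force passes 120 N, or if a joint passes its speed limit or range.

### The arm

A 7-joint arm with a two-finger parallel gripper is mounted at the origin on the work surface. World frame = base frame: x ahead of the robot, y to its left, z up, the work surface at z = 0. Lengths are in m, angles in rad, forces in N, time in s.
With the tool pointing down it reaches from about 0.425 to 0.875 m from the base axis. Payload 4.7 kg.
Tool frame: the origin (TCP) lies midway between the tips of the shut fingers; the grasp point (between the pads) lies 19 mm behind it; y points along the fingers, z is the direction in which the jaws open and shut, and the axes are right-handed (so a half turn about y gives the same grasp; the last joint's range is limited). The gripper opens to 87 mm and grips with 3 to 60 N. Pads are 19 mm wide; open, the fingers measure 117 mm over their backs; the gripper's body (75 mm by 190 mm) begins 51 mm behind the grasp point.
Start: joints at [-1.162, 0.321, -0.07, 1.45, 0.023, 1.371, -0.057], TCP at [0.25, 0.6, 0.223] pointing down, gripper open.
Joint ranges: [-2.86, 2.86], [-0.3, 2.09], [-1.38, 1.24], [0.06, 2.45], [-1.56, 4.7], [0.09, 2.05], [-2.69, 2.69]. Speed limits (rad/s): [2.57, 2.57, 3.14, 3.14, 3.14, 3.14, 3.14].

### API

Orientations are given as a rotation vector (axis times angle).
In Python, from plant import bot, cams gives the robot as it stands. The module is installed in compiled form; this text tells all that it offers.
- The arm moves only by the tool drive_tool, never from a script. Its argument "rows" is a list of rows, each a list of 7 numbers: the turn, a rotation vector about the world's x, y, z in degrees, then the shift along the world's x, y, z in cm, then the opening, from -1 (shut) to 1 (fully open), so that 0 is half open. In form: [[ax, ay, az, dx, dy, dz, claw], ...]. A call has 1 to 20 rows; each row shifts and turns the commanded pose from where the row before left it; what a row does not reach is not made up. A row lasts 1/12 s, in which the tool goes at most 41.7 mm and 7.16 degrees, less where a joint would pass 70% of its speed; a pose out of reach is approached as far as the arm can. A call is refused whole if a number of a shift passes 4.17 or a number of a turn 7.16, either way. A call with a gripper value outside its range is refused whole. The fingers move at their own pace and stop on an object; "newtons" is the grip in N (left out, the last holds). Time passes only in rows, so rows that do not move let the fingers close. It gives the time, the measured TCP pose, the force and the opening at its end, in the units of the state.
- bot.observe(): the state, without advancing time (a new reading comes with each control period).
- cams.read_camera(name): name is "scene" or "top"; returns a dict with "frame" (400x640x3 uint8, red, green, blue), "fx", "fy", "cx", "cy" (pixels), "rvec" (rotation vector, rad) and "tvec" (3), from world to camera coordinates, as OpenCV has them. Camera axes: x right, y down, z forward; pixel columns grow to the right and rows downward; lengths in m; the calibration is good to about 2 mm. A picture is of the moment at which its call begins. There is no depth.
- bot.close_job(): hands the job in, once; it reports no verdict.
The state is a dict: "clock": time; "joints": joint angles; "qd": joint speeds; "effort": joint torques, N m; "ee_pos": TCP position; "tool_rot": TCP orientation; "wrist_force": force on the tool from outside, world axes, zero at the start; "moment": the same for the moment, N m; "opening": finger opening in m.
Only numpy, scipy, OpenCV 4.12 (cv2) and the standard library are available. Lean on these libraries where they do the work, as an engineer would, in place of code of your own. Each camera call takes 0.05 s, during which the arm holds its last target.

## Working session

There is one attempt and no reset: what is moved stays moved. The work goes in short steps, Python scripts to look and compute and a tool call to move; the robot and the scene stay as the last step left them, time stands still between calls to the robot, and variables do not carry over. Pictures are saved under pics/ and viewed, and the job is handed in when it is done.

Besides the shell and the picture viewer there is one more tool, called after "Emit:" as a command line: name --pt "numbers of a row" for each row, then --argument value for the rest. drive_tool: Moves the arm, as the interface text tells. Its arguments: {"type":"object","properties":{"rows":{"type":"array","items":{"type":"array","items":{"type":"number"}}},"newtons":{"type":"number"}},"required":["rows"]}

```bash
mkdir -p pics
cat > h.py <<'E'
import numpy as np, cv2
from plant import bot, cams
def shot(name, fn=None):
    c=cams.read_camera(name)
    if fn: cv2.imwrite('pics/'+fn, cv2.cvtColor(c['frame'],cv2.COLOR_RGB2BGR))
    return c
def K(c): return np.array([[c['fx'],0,c['cx']],[0,c['fy'],c['cy']],[0,0,1.]])
def ray(c,u,v):
    R=cv2.Rodrigues(np.array(c['rvec'],float))[0]; t=np.array(c['tvec'],float).ravel()
    o=-R.T@t; d=R.T@np.array([(u-c['cx'])/c['fx'],(v-c['cy'])/c['fy'],1.]); return o,d
def onz(c,u,v,z):
    o,d=ray(c,u,v); return o+d*(z-o[2])/d[2]
def proj(c,P):
    p,_=cv2.projectPoints(np.array(P,float).reshape(-1,1,3),np.array(c['rvec'],float),np.array(c['tvec'],float),K(c),None); return p.reshape(-1,2)
def tri(c1,p1,c2,p2):
    o1,d1=ray(c1,*p1);o2,d2=ray(c2,*p2)
    A=np.stack([d1,-d2],1); s=np.linalg.lstsq(A,o2-o1,rcond=None)[0]
    a=o1+s[0]*d1;b=o2+s[1]*d2; return (a+b)/2,np.linalg.norm(a-b)
E
python3 - <<'E'
from h import *
np.set_printoptions(precision=4,suppress=True)
for n in('scene','top'):
    c=shot(n,n+'0.png'); o,d=ray(c,320,200); print(n,c['fx'],c['cx'],c['cy'],o,d)
s=bot.observe()
for k,v in s.items(): print(k,v)
print(cv2.Rodrigues(np.array(s['tool_rot'],float))[0])
E
```

```text
scene 494.72272991828606 324.0562585618341 198.65428902615542 [ 1.5352 -0.6061  0.8807] [-0.7255  0.4427 -0.527 ]
top 511.399150709503 315.9117700938096 208.5960312998001 [0.3623 0.0629 1.477 ] [ 0.124  -0.018  -0.9923]
clock 0.1
joints [-1.1619  0.3217 -0.0701  1.4516  0.0226  1.3708 -0.0569]
qd [ 0.0004 -0.0019 -0.0003 -0.0006  0.0008  0.0002  0.0004]
effort [ -0.0002 -49.2568  -0.4059 -31.34    -0.0643   0.0394   0.    ]
ee_pos [0.2499 0.5995 0.2216]
tool_rot [-1.5502  0.31   -0.3096]
wrist_force [-0.04   -0.1625  0.2242]
moment [-0.0079  0.0045 -0.003 ]
opening 0.08657038103705061
[[ 0.9231 -0.0006  0.3846]
 [-0.3846 -0.0016  0.9231]
 [ 0.0001 -1.     -0.0017]]
```

View pics/scene0.png

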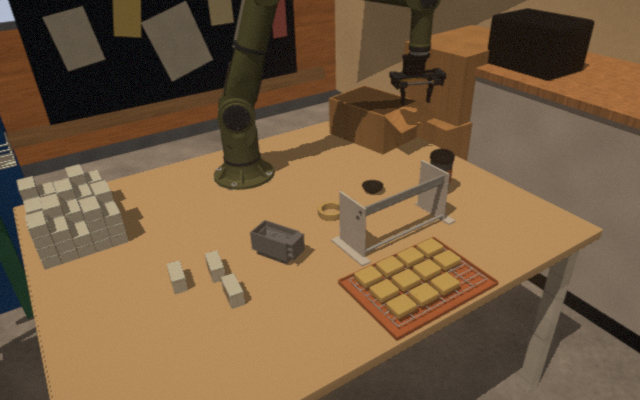

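View pics/top0.png

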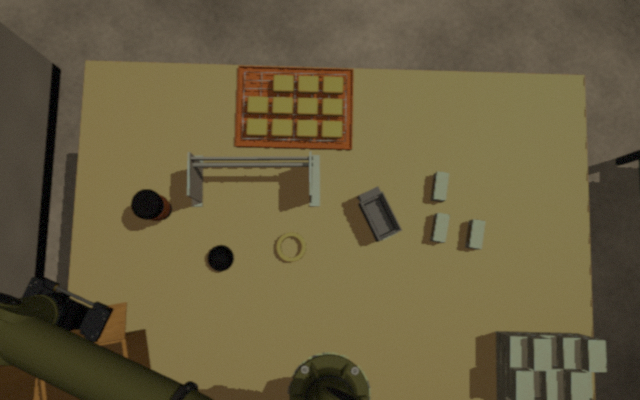

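Run:
```python
import cv2
a=cv2.imread('pics/top0.png'); 
cv2.imwrite('pics/top0z.png',cv2.resize(a[140:280,330:500],None,fx=4.5,fy=4,interpolation=cv2.INTER_CUBIC)[:, :])
cv2.imwrite('pics/top0r.png',cv2.resize(a[140:220,170:340],None,fx=4.7,fy=4.7,interpolation=cv2.INTER_CUBIC))
b=cv2.imread('pics/scene0.png')
cv2.imwrite('pics/sc0r.png',cv2.resize(b[150:270,320:470],None,fx=5,fy=5,interpolation=cv2.INTER_CUBIC))
cv2.imwrite('pics/sc0z.png',cv2.resize(b[210:310,160:320],None,fx=5,fy=5,interpolation=cv2.INTER_CUBIC))
```

```text
(no output)
```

View pics/top0z.png

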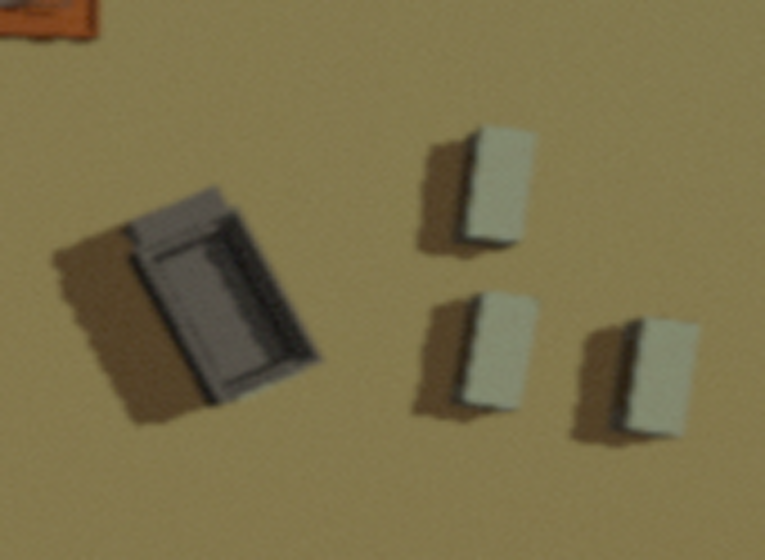

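View pics/top0r.png

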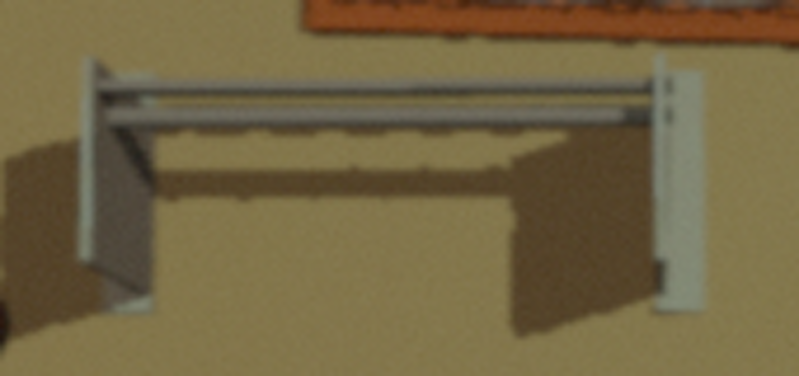

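View pics/sc0r.png

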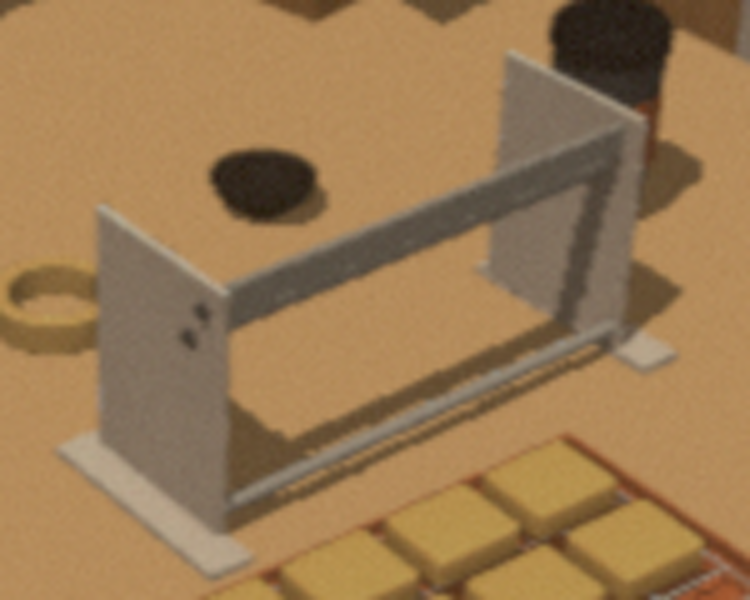

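View pics/sc0z.png

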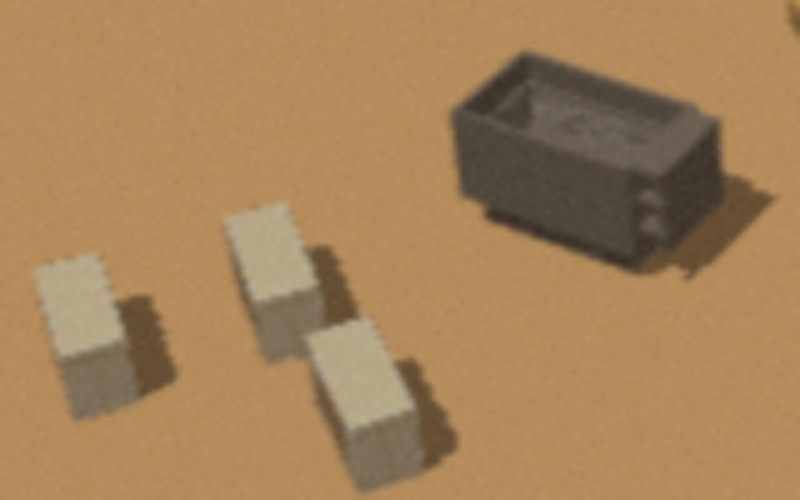

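Run:
```python
from h import *
np.set_printoptions(precision=4,suppress=True)
c=shot('top'); s=shot('scene')
def z2(u,v): return 330+(u+.5)/4.5-.5,140+(v+.5)/4-.5
for n,p in dict(hookL=(128,225),hookR=(215,187),bR=(240,212),fR=(322,360),fL=(218,403),bL=(133,256)).items():
    print(n,onz(c,*z2(*p),.082)[:2])
def s2(u,v): return 160+(u+.5)/5-.5,210+(v+.5)/5-.5
print('scene')
for n,p in dict(fR=(453,115),fL=(525,52),hookL=(718,120),backR=(640,172)).items(): print(n,onz(s,*s2(*p),.082)[:2])
# cartons
im=c['frame']; hsv=cv2.cvtColor(im,cv2.COLOR_RGB2HSV); 
def show(p): print(p,hsv[p[1],p[0]],im[p[1],p[0]])
for p in [(441,185),(440,228),(476,236),(420,250),(380,215),(390,200)]: show(p)
```

```text
hookL [ 0.551  -0.0669]
hookR [ 0.5789 -0.1198]
bR [ 0.5619 -0.1354]
fR [ 0.4611 -0.1866]
fL [ 0.43   -0.1237]
bL [ 0.5296 -0.0703]
scene
fR [ 0.4695 -0.1869]
fL [ 0.4363 -0.1252]
hookL [ 0.5578 -0.0677]
backR [ 0.575  -0.1267]
(441, 185) [ 37  51 136] [130 136 109]
(440, 228) [ 35  46 133] [129 133 109]
(476, 236) [ 34  47 136] [133 136 111]
(420, 250) [ 24 111 131] [131 120  74]
(380, 215) [16 39 86] [86 80 73]
(390, 200) [ 23 105 131] [131 119  77]
```

Run:
```python
from h import *
np.set_printoptions(precision=4,suppress=True)
c=shot('top'); s=shot('scene')
def z2(u,v): return 330+(u+.5)/4.5-.5,140+(v+.5)/4-.5
def s2(u,v): return 160+(u+.5)/5-.5,210+(v+.5)/5-.5
for a,b in [((322,360),(453,115)),((218,403),(525,52)),((128,225),(718,120))]: print(tri(c,z2(*a),s,s2(*b)))
# carton tops by mask in both views
for n,cc in(('top',c),('scene',s)):
    im=cc['frame']; hsv=cv2.cvtColor(im,cv2.COLOR_RGB2HSV)
    roi=(slice(160,260),slice(415,500)) if n=='top' else (slice(240,310),slice(160,250))
    m=np.zeros(im.shape[:2],np.uint8); m[roi]=((hsv[...,1]<(75 if n=='top' else 90))&(hsv[...,2]>(120 if n=='top' else 150))).astype(np.uint8)[roi]*255
    cv2.imwrite('pics/m_%s.png'%n,m)
    for k in cv2.findContours(m,0,cv2.CHAIN_APPROX_NONE)[0]:
        if cv2.contourArea(k)<60: continue
        r=cv2.minAreaRect(k); P=np.array([onz(cc,*p,.045) for p in k.reshape(-1,2)])[:,:2]
        R=cv2.minAreaRect((P*1000).astype(np.float32)); M=cv2.moments(k); g=onz(cc,M['m10']/M['m00'],M['m01']/M['m00'],.045)
        print(n,r[0],R,g[:2])
# rack in top view
def t2(u,v): return 170+(u+.5)/4.7-.5,140+(v+.5)/4.7-.5
for nm,p,z in [('barL',(100,86),.16),('barR',(655,86),.16),('tubeL',(110,117),.133),('tubeR',(650,117),.133),('ckLtopback',(90,60),.168),('ckLtopfront',(85,262),.168),('ckRtopback',(659,58),.168),('ckRfront',(659,290),.168)]:
    print(nm,onz(c,*t2(*p),z))
def u2(u,v): return 320+(u+.5)/5-.5,150+(v+.5)/5-.5
for nm,p,z in [('barL',(622,127),.16),('barR',(230,290),.16),('ckLtopback',(645,118),.168),('ckLtopfront',(510,52),.168),('ckRtopback',(228,293),.168),('ckRfront',(98,208),.168)]:
    print('s',nm,onz(s,*u2(*p),z))
```

```text
(array([ 0.4622, -0.1859,  0.0774]), np.float64(0.003456704640464688))
(array([ 0.4305, -0.1235,  0.0781]), np.float64(0.001502991523774002))
(array([ 0.5522, -0.0661,  0.0779]), np.float64(0.0026366593649846722))
top (477.4999694824219, 233.5) ((458.9505615234375, -408.6106262207031), (33.3545036315918, 78.5696792602539), 81.39666748046875) [ 0.4588 -0.4087]
top (441.5810241699219, 227.01351928710938) ((474.5577392578125, -307.272216796875), (32.88194274902344, 78.90674591064453), 80.65450286865234) [ 0.4745 -0.3073]
top (441.47265625, 185.23207092285156) ((593.13525390625, -306.87005615234375), (33.302547454833984, 78.64765167236328), 83.30754089355469) [ 0.5928 -0.3069]
scene (231.30001831054688, 284.10003662109375) ((594.9454956054688, -304.44293212890625), (35.269344329833984, 78.60092163085938), 82.80445098876953) [ 0.5963 -0.3044]
scene (175.11764526367188, 270.4706115722656) ((461.80133056640625, -405.6252746582031), (35.18946838378906, 79.58598327636719), 80.50663757324219) [ 0.4629 -0.406 ]
scene (213.45001220703125, 259.8500061035156) ((477.67169189453125, -304.5506591796875), (35.73212814331055, 79.52234649658203), 80.37220001220703) [ 0.4786 -0.3047]
barL [0.628  0.3788 0.16  ]
barR [0.637  0.0708 0.16  ]
tubeL [0.6158 0.3787 0.133 ]
tubeR [0.6247 0.0733 0.133 ]
ckLtopback [0.6408 0.3831 0.168 ]
ckLtopfront [0.5283 0.3799 0.168 ]
ckRtopback [0.6512 0.0689 0.168 ]
ckRfront [0.5217 0.0653 0.168 ]
s barL [0.6357 0.3772 0.16  ]
s barR [0.6461 0.079  0.16  ]
s ckLtopback [0.6456 0.3851 0.168 ]
s ckLtopfront [0.5363 0.3782 0.168 ]
s ckRtopback [0.6577 0.0688 0.168 ]
s ckRfront [0.5455 0.0619 0.168 ]
```

Emit:
drive_tool --pt "0 0 -6.5 2.5 -2.5 0.3 1" --pt "0 0 -6.5 2.5 -2.5 0.3 1" --pt "0 0 -6.5 2.5 -2.5 0.3 1" --pt "0 0 -6.5 2.5 -2.5 0.3 1" --pt "0 0 -6.5 2.5 -2.5 0.3 1" --pt "0 0 -6.5 2.5 -2.5 0.3 1" --pt "0 0 -6.5 2.5 -2.5 0.3 1" --pt "0 0 -6.5 2.5 -2.5 0.3 1" --pt "0 0 -6.5 2.5 -2.5 0.3 1" --pt "0 0 -6.5 2.5 -2.5 0.3 1" --pt "0 0 -6.5 0 -4 0 1" --pt "0 0 -6.5 0 -4 0 1" --pt "0 0 -6.5 0 -4 0 1" --pt "0 0 -6.5 0 -4 0 1" --pt "0 0 -6.5 0 -4 0 1" --pt "0 0 -6.5 0 -4 0 1" --pt "0 0 -6.5 0 -4 0 1" --pt "0 0 -6.5 0 -4 0 1" --pt "0 0 -6.5 0 -4 0 1" --pt "0 0 -6.5 0 -4 0 1"

```text
clock: 1.97
ee_pos: [0.4996, -0.0519, 0.2529]
tool_rot: [-0.47, 1.958, -1.957]
wrist_force: [1.7, 0.2, -1.3]
opening: 0.087
```

```bash
cat >> h.py <<'E'
np.set_printoptions(precision=4,suppress=True)
def st():
    s=bot.observe(); R=cv2.Rodrigues(np.array(s['tool_rot'],float))[0]
    print('t',round(s['clock'],2),'p',np.array(s['ee_pos']),'yaw(deg, mod180 of x)',round(np.degrees(np.arctan2(R[1,0],R[0,0])),2),'y',R[:,1],'xz',R[2,0],R[2,2],'op',round(s['opening'],4),'F',np.array(s['wrist_force']),'q',np.array(s['joints']))
    return s,R
E
python3 -c "
from h import *
st()"
```

```text
t 1.97 p [ 0.4996 -0.0519  0.2529] yaw(deg, mod180 of x) -152.93 y [ 0.0008  0.0007 -1.    ] xz -0.0010205365504061537 -0.00021060428851427115 op 0.087 F [ 1.7301  0.2481 -1.2591] q [-0.5442 -0.0301  0.5883  1.7827  0.0163  1.3831 -1.0574]
```

Emit:
drive_tool --pt "0 0 0 0.2 -2.5 -3 1" --pt "0 0 0 0.2 -2.5 -3 1" --pt "0 0 0 0.1 -2 -3 1" --pt "0 0 0 0 0 -3 1" --pt "0 0 0 0 0 -0.5 1" --pt "0 0 0 0 0 0 1" --pt "0 0 0 0 0 0 1" --pt "0 0 0 0 0 0 1"

```text
clock: 2.63
ee_pos: [0.5067, -0.1192, 0.1296]
tool_rot: [-0.474, 1.952, -1.953]
wrist_force: [0.2, -0.2, 0.3]
opening: 0.0866
```

```bash
python3 -c "
from h import *
s,R=st()
for n in('top','scene'):
    c=shot(n,n+'1.png'); q=proj(c,[s['ee_pos']])[0]; print(n,q)
    x0,y0=int(q[0])-60,int(q[1])-45
    cv2.imwrite('pics/'+n+'1z.png',cv2.resize(cv2.cvtColor(c['frame'],cv2.COLOR_RGB2BGR)[max(y0,0):y0+90,x0:x0+120],None,fx=6,fy=6,interpolation=cv2.INTER_CUBIC)); print(x0,y0)
"
```

```text
t 2.63 p [ 0.5067 -0.1192  0.1296] yaw(deg, mod180 of x) -152.52 y [ 0.0033  0.0001 -1.    ] xz -0.0029696401365590097 0.0013898121958085818 op 0.0866 F [ 0.1586 -0.1621  0.2913] q [-0.447   0.1223  0.6743  1.9117 -0.0852  1.1324 -0.8315]
top [379.1677 210.6128]
319 165
scene [276.7291 216.7652]
216 171
```

View pics/top1z.png

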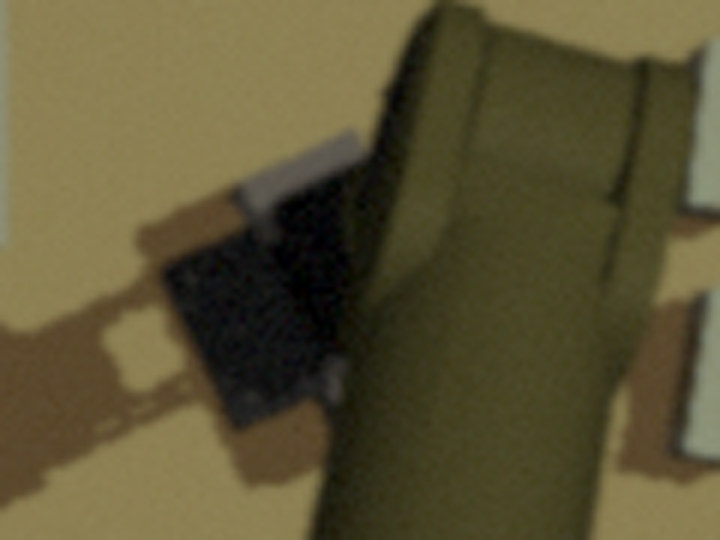

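View pics/scene1z.png

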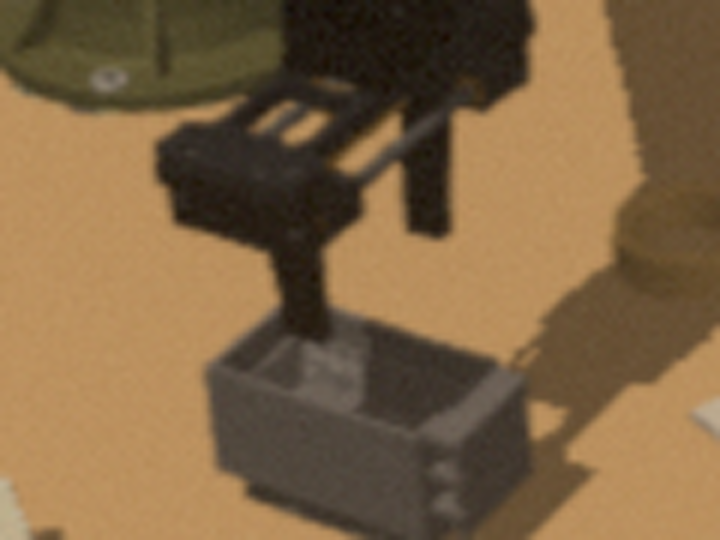

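Emit:
drive_tool --pt "0 0 0 0 -0.6 0 1" --pt "0 0 0 0 0 0 1" --pt "0 0 0 0 0 -1 1" --pt "0 0 0 0 0 -1.5 1" --pt "0 0 0 0 0 -1 1" --pt "0 0 0 0 0 -0.5 1" --pt "0 0 0 0 0 0 1" --pt "0 0 0 0 0 0 1" --pt "0 0 0 0 0 0 1"

```text
clock: 3.48
ee_pos: [0.5055, -0.1262, 0.088]
tool_rot: [-0.475, 1.954, -1.955]
wrist_force: [0.3, -0.1, 0.2]
opening: 0.0867
```

```bash
python3 -c "
from h import *
s,R=st()
for n in('scene',):
    c=shot(n,n+'2.png'); q=proj(c,[s['ee_pos']])[0]; print(n,q)
    x0,y0=int(q[0])-60,int(q[1])-45
    cv2.imwrite('pics/'+n+'2z.png',cv2.resize(cv2.cvtColor(c['frame'],cv2.COLOR_RGB2BGR)[max(y0,0):y0+90,x0:x0+120],None,fx=6,fy=6,interpolation=cv2.INTER_CUBIC)); print(x0,y0)
"
```

```text
t 3.48 p [ 0.5055 -0.1262  0.088 ] yaw(deg, mod180 of x) -152.62 y [ 0.0008 -0.0003 -1.    ] xz -0.0005337522856561638 0.0006038552186888868 op 0.0867 F [ 0.2508 -0.1226  0.2413] q [-0.4224  0.1813  0.6754  1.9505 -0.13    1.0518 -0.7834]
scene [275.4219 229.7856]
215 184
```

View pics/scene2z.png

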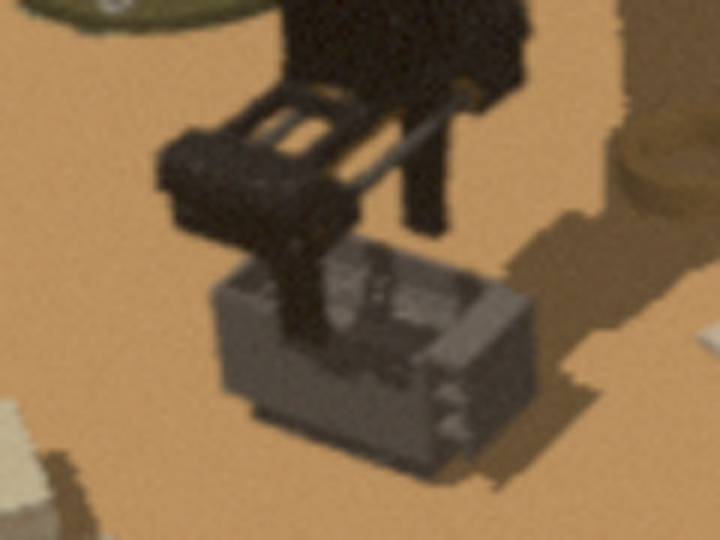

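Emit:
drive_tool --pt "0 0 0 0 0 -0.8 1" --pt "0 0 0 0 0 -0.8 1" --pt "0 0 0 0 0 -0.6 1" --pt "0 0 0 0 0 0 1" --pt "0 0 0 0 0 0 1" --pt "0 0 0 0 0 0 1"

```text
clock: 4.03
ee_pos: [0.505, -0.1261, 0.0655]
tool_rot: [-0.476, 1.955, -1.955]
wrist_force: [0.2, -0.1, -0.5]
opening: 0.0872
```

Emit:
drive_tool --newtons 15 --pt "0 0 0 0 0 0 -0.2" --pt "0 0 0 0 0 0 0.2" --pt "0 0 0 0 0 0 0" --pt "0 0 0 0 0 0 0" --pt "0 0 0 0 0 0 0" --pt "0 0 0 0 0 0 0" --pt "0 0 0 0 0 0 0" --pt "0 0 0 0 0 0 0"

```text
clock: 4.7
ee_pos: [0.5051, -0.1258, 0.0658]
tool_rot: [-0.476, 1.955, -1.955]
wrist_force: [-0.4, 1.7, 3.2]
opening: 0.0697
```

```bash
python3 -c "
from h import *
st()"
```

```text
t 4.7 p [ 0.5051 -0.1258  0.0658] yaw(deg, mod180 of x) -152.62 y [ 0.0002  0.0003 -1.    ] xz -0.0002664401615900258 -0.00017869995073083178 op 0.0697 F [-0.3571  1.7056  3.2423] q [-0.4118  0.2137  0.6695  1.9702 -0.1565  1.0084 -0.7624]
```

Emit:
drive_tool --newtons 20 --pt "0 0 0 0 0 0.4 0" --pt "0 0 0 0 0 0.8 0" --pt "0 0 0 0 0 0.8 0" --pt "0 0 0 0 0 1 0" --pt "0 0 0 0 0 1 0" --pt "0 0 0 0 0 1 0" --pt "0 0 0 0 0 2 0" --pt "0 0 0 0 0 2 0" --pt "0 0 0 0 0 2 0" --pt "0 0 0 0 0 2 0" --pt "0 0 0 0 0 2 0" --pt "0 0 0 0 0 0 0" --pt "0 0 0 0 0 0 0"

```text
clock: 5.78
ee_pos: [0.5058, -0.1262, 0.217]
tool_rot: [-0.473, 1.953, -1.954]
wrist_force: [-0.3, 0.1, -0.7]
opening: 0.0702
```

```bash
python3 -c "
from h import *
s,R=st()
for n in('scene',):
    c=shot(n,n+'3.png')
"
```

```text
t 5.78 p [ 0.5058 -0.1262  0.217 ] yaw(deg, mod180 of x) -152.62 y [ 0.0031  0.0002 -1.    ] xz -0.0028133495809180564 0.0012447566115545428 op 0.0702 F [-0.2676  0.0741 -0.7367] q [-0.4628  0.0392  0.68    1.7996 -0.0264  1.3087 -0.8695]
```

View pics/scene3.png

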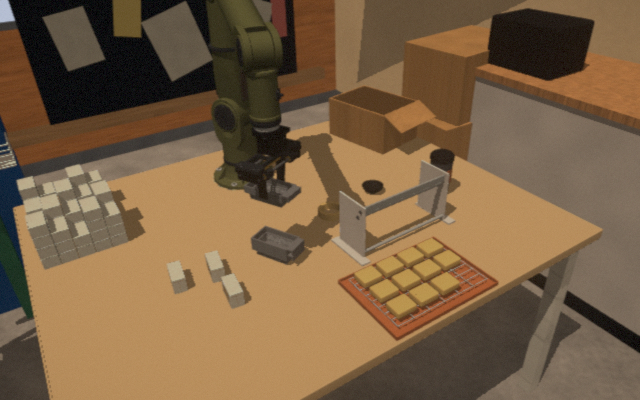

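Emit:
drive_tool --pt "0 0 -1 0.2 1.5 0.1 0" --pt "0 0 -2.2 0.5 3 0.1 0" --pt "0 0 -2.2 0.6 3.6 0.1 0" --pt "0 0 -2.2 0.6 3.6 0.1 0" --pt "0 0 -2.2 0.6 3.6 0.1 0" --pt "0 0 -2.2 0.6 3.6 0.1 0" --pt "0 0 -2.2 0.6 3.6 0.1 0" --pt "0 0 -2.2 0.6 3.6 0.1 0" --pt "0 0 -2.2 0.6 3.6 0.1 0" --pt "0 0 -2.2 0.6 3.6 0.1 0" --pt "0 0 -2.2 0.6 3.6 0 0" --pt "0 0 -1.6 0.6 3 0 0" --pt "0 0 -1 0.5 2.4 0 0" --pt "0 0 0 0 1.1 0 0" --pt "0 0 0 0 0 0 0" --pt "0 0 0 0 0 0 0" --pt "0 0 0 0 0 0 0"

```text
clock: 7.25
ee_pos: [0.5773, 0.305, 0.2252]
tool_rot: [-0.032, 2.205, -2.21]
wrist_force: [0.3, -0.9, -0.7]
opening: 0.0698
```

```bash
python3 -c "
from h import *
s,R=st()
for n in('top','scene',):
    c=shot(n,n+'4.png')
    x0,y0,x1,y1=(170,130,340,230) if n=='top' else (330,120,470,270)
    cv2.imwrite('pics/'+n+'4z.png',cv2.resize(cv2.cvtColor(c['frame'],cv2.COLOR_RGB2BGR)[y0:y1,x0:x1],None,fx=4,fy=4,interpolation=cv2.INTER_CUBIC))
"
```

```text
t 7.25 p [0.5773 0.305  0.2252] yaw(deg, mod180 of x) -178.37 y [-0.0006 -0.0022 -1.    ] xz 0.0007083346068187668 0.00213252713627754 op 0.0698 F [ 0.3102 -0.8609 -0.6969] q [-0.848   0.3393  0.4145  1.4527 -0.1353  1.3797 -1.971 ]
```

View pics/scene4z.png

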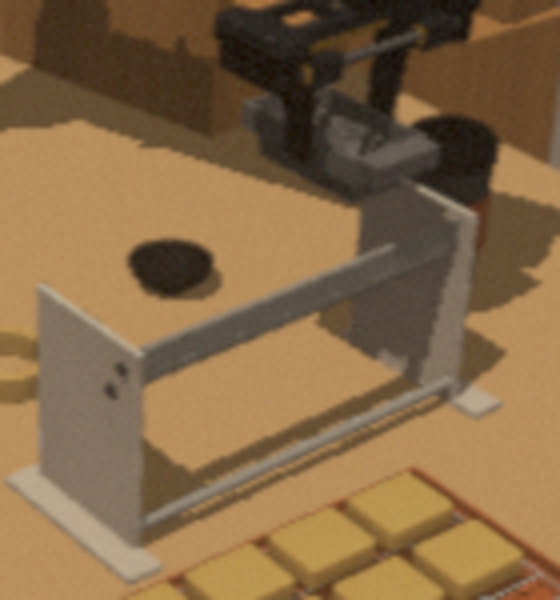

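View pics/top4z.png

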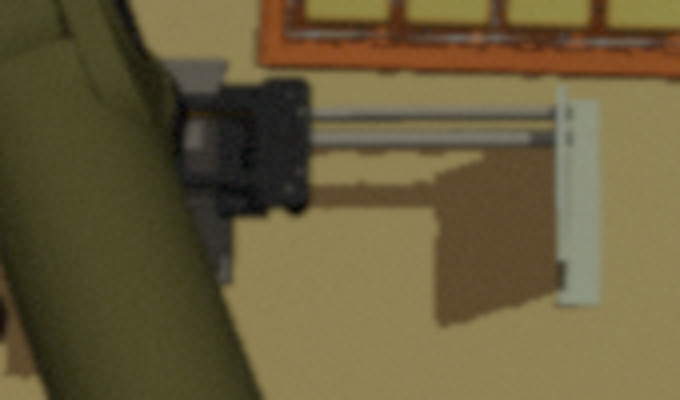

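```bash
python3 -c "
from h import *
t=shot('top');s=shot('scene')
q=lambda u,v,x0,y0,f=4:(x0+(u+.5)/f-.5,y0+(v+.5)/f-.5)
z=.2252+.0165
print('top hook far R corner',onz(t,*q(227,60,170,130),z),'front R',onz(t,*q(231,283,170,130),z))
print('scene hook far L',onz(s,*q(438,150,330,120),z),'far R',onz(s,*q(374,180,330,120),z),'frontR', onz(s,*q(246,118,330,120),z))
"
```

```text
top hook far R corner [0.6472 0.274  0.2417] front R [0.5094 0.2654 0.2417]
scene hook far L [0.6548 0.3282 0.2417] far R [0.6626 0.2611 0.2417] frontR [0.5371 0.2515 0.2417]
```

```bash
python3 -c "
import cv2
a=cv2.imread('pics/scene4.png')[140:180,385:445]
cv2.imwrite('pics/s4zz.png',cv2.resize(a,None,fx=12,fy=12,interpolation=cv2.INTER_CUBIC))"
```

```text
(no output)
```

View pics/s4zz.png

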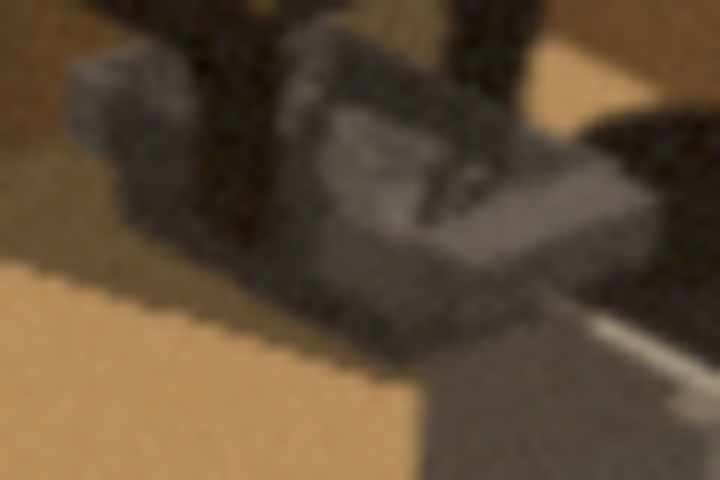

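```bash
python3 -c "
from h import *
s=shot('scene');t=shot('top')
q=lambda u,v,x0,y0,f=12:(x0+(u+.5)/f-.5,y0+(v+.5)/f-.5)
z=.2417
a=q(485,265,385,140);b=q(655,200,385,140)
print('scene far R,L',onz(s,*a,z),onz(s,*b,z))
q4=lambda u,v:(170+(u+.5)/4-.5,130+(v+.5)/4-.5)
print(tri(t,q4(227,60),s,a))
# bar in both views now
import cv2
f=t['frame'][150:170,200:320]
for u in (255,265,275,285,295,305): print(u,t['frame'][152:170,u].sum(1))
"
```

```text
scene far R,L [0.6523 0.2773 0.2417] [0.6507 0.3322 0.2417]
(array([0.6493, 0.2766, 0.24  ]), np.float64(0.0054792332829685705))
255 [357 351 356 353 355 347 321 224 244 307 303 326 339 286 231 252 327 352]
265 [358 356 356 356 353 342 287 205 246 314 304 328 337 290 216 222 262 327]
275 [358 356 359 350 348 337 283 226 278 323 308 332 338 283 213 210 264 333]
285 [355 359 357 355 346 334 283 218 281 321 302 330 339 289 214 251 325 348]
295 [358 358 357 352 348 334 286 220 281 317 300 328 334 283 216 206 212 216]
305 [354 357 358 351 341 334 281 225 286 325 265 217 208 176 161 194 210 214]
```

```bash
python3 -c "
import cv2,numpy as np
a=cv2.imread('pics/top4.png')[150:180,230:300]
b=cv2.imread('pics/top0.png')[150:180,180:250]
z=lambda a:cv2.convertScaleAbs(cv2.resize(a,None,fx=10,fy=9,interpolation=cv2.INTER_CUBIC),alpha=1.6)
cv2.imwrite('pics/t4bar.png',np.vstack([z(a),z(b)]))
c=cv2.imread('pics/scene0.png')[165:215,365:445]
cv2.imwrite('pics/s0bar.png',cv2.convertScaleAbs(cv2.resize(c,None,fx=10,fy=10,interpolation=cv2.INTER_CUBIC),alpha=1.4))
for u in (200,220,240,260,280,300): print(u,cv2.imread('pics/top0.png')[152:170,u].astype(int).sum(1))
"
```

```text
200 [330 322 328 344 347 321 290 203 239 290 276 296 301 273 205 178 197 198]
220 [326 323 323 321 319 316 284 206 227 288 276 289 307 264 212 190 233 300]
240 [324 328 322 322 325 315 294 215 220 280 278 299 310 265 195 230 303 321]
260 [324 332 318 326 324 307 259 187 223 284 279 290 307 262 197 194 235 298]
280 [325 326 324 319 325 303 260 206 251 295 274 304 311 266 187 183 236 308]
300 [323 325 328 322 322 305 253 202 259 295 264 294 311 258 187 187 186 195]
```

View pics/t4bar.png

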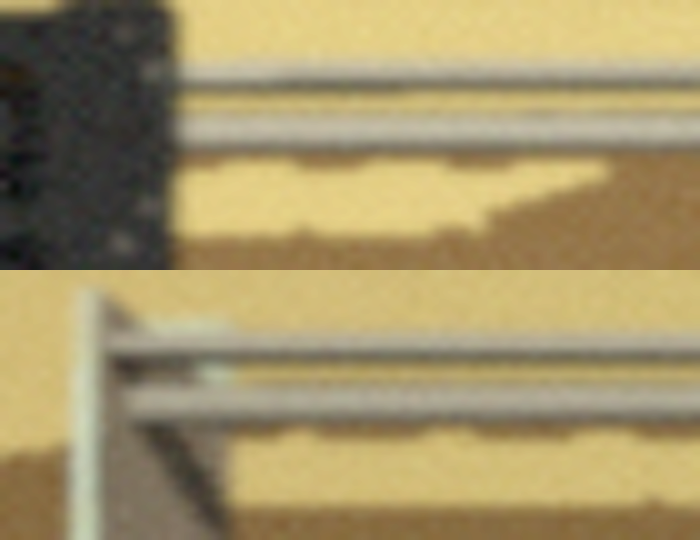

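View pics/s0bar.png

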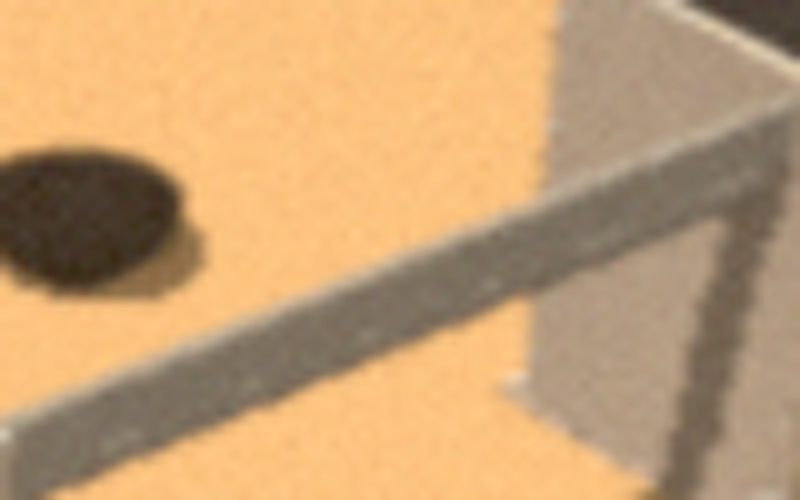

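```bash
python3 -c "
from h import *
s=shot('scene');t=shot('top')
for u,v in ((550,195),(200,347),(740,114)):
  print(onz(s,365+(u+.5)/10-.5,165+(v+.5)/10-.5,.16))
print(onz(t,260,157.5,.16),onz(t,295,157.4,.16))
print(onz(t,180+109/10-.5,157.7,.16))
"
```

```text
[0.6344 0.2819 0.16  ]
[0.6419 0.1472 0.16  ]
[0.6307 0.36   0.16  ]
[0.6343 0.1988 0.16  ] [0.6373 0.1073 0.16  ]
[0.6285 0.38   0.16  ]
```

Emit:
drive_tool --pt "0 0 0 -0.7 0 0 0" --pt "0 0 0 0 0 -1 0" --pt "0 0 0 0 0 -1.5 0" --pt "0 0 0 0 0 -1.2 0" --pt "0 0 0 0 0 -0.8 0" --pt "0 0 0 0 0 0 0" --pt "0 0 0 0 0 0 0" --pt "0 0 0 0 0 0 0"

```text
clock: 8.32
ee_pos: [0.5704, 0.3082, 0.1811]
tool_rot: [-0.033, 2.206, -2.205]
wrist_force: [-0.7, 0.7, -1.5]
opening: 0.0697
```

```bash
cat > look.py <<'E'
import sys
from h import *
k=sys.argv[1]
s,R=st()
for a in sys.argv[2:]:
    n,x0,y0,x1,y1,f=a.split(','); x0,y0,x1,y1,f=map(int,(x0,y0,x1,y1,f))
    c=shot(n,n+k+'.png')
    cv2.imwrite(f'pics/{n}{k}z.png',cv2.resize(cv2.convertScaleAbs(cv2.cvtColor(c['frame'],cv2.COLOR_RGB2BGR)[y0:y1,x0:x1],alpha=1.4),None,fx=f,fy=f,interpolation=cv2.INTER_CUBIC))
E
python3 look.py 5 scene,380,140,460,200,10 top,180,135,280,215,7
```

```text
t 8.32 p [0.5704 0.3082 0.1811] yaw(deg, mod180 of x) -178.22 y [ 0.0008  0.0003 -1.    ] xz -0.0007743392616276143 -0.0002611265740726232 op 0.0697 F [-0.6714  0.7042 -1.5163] q [-0.8547  0.3504  0.4055  1.5268 -0.1412  1.2925 -1.9722]
```

View pics/scene5z.png

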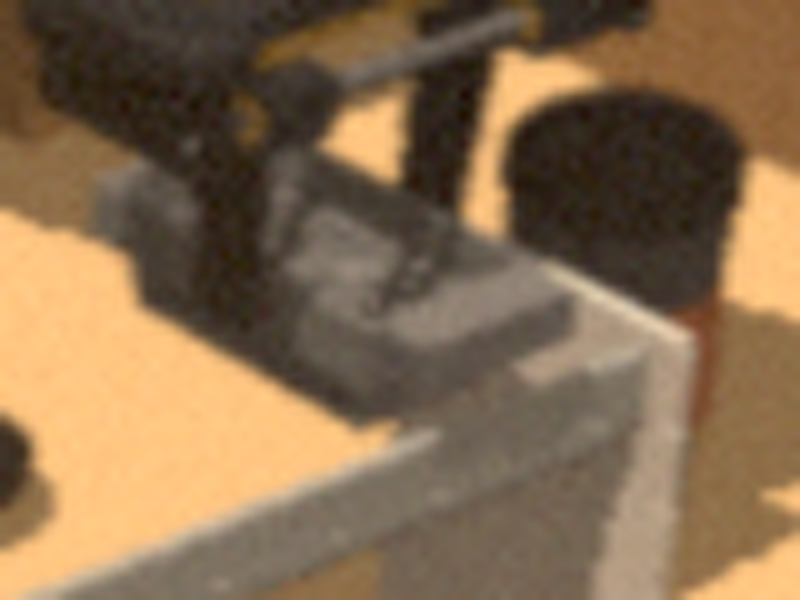

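View pics/top5z.png

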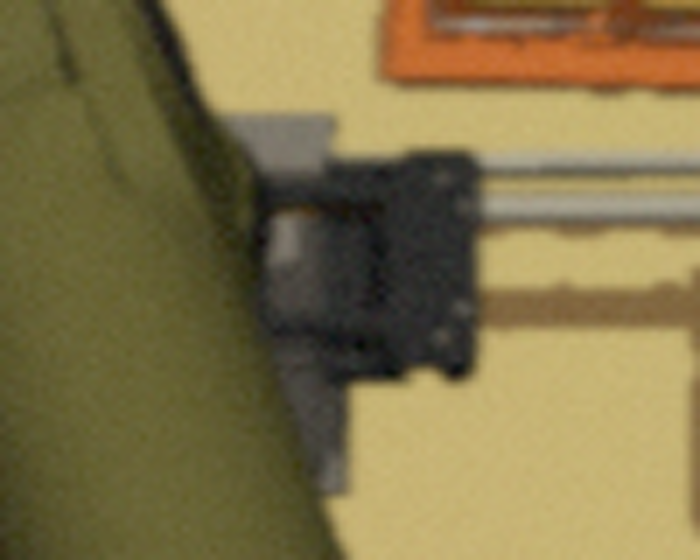

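```bash
python3 -c "
from h import *
s=shot('scene');t=shot('top')
z=.1811+.0165
print('top lip',onz(t,180+335.5/7-.5,135+117.5/7-.5,z),'front',onz(t,180+348.5/7-.5,135+493/7-.5,z))
for u,v in ((408,345),(570,293),(490,318)):
  print('scene lip',onz(s,380+(u+.5)/10-.5,140+(v+.5)/10-.5,z))
# brightness profile across top edge
f=t['frame'].astype(int).sum(2)
for u in (218,221,224): print(u,f[145:162,u])
"
```

```text
top lip [0.6402 0.2781 0.1976] front [0.5032 0.2673 0.1976]
scene lip [0.6404 0.2757 0.1976]
scene lip [0.644  0.3345 0.1976]
scene lip [0.6419 0.3055 0.1976]
218 [352 346 349 344 351 334 287 253 257 252 251 254 246 233 184 131  97]
221 [353 351 348 347 347 338 283 255 254 253 256 260 258 234 181 140 115]
224 [353 356 348 353 351 335 289 251 252 256 254 255 246 229 183 138 107]
```

Emit:
drive_tool --pt "0 0 0 0.1 0 0 0" --pt "0 0 0 0 0 -0.7 0" --pt "0 0 0 0 0 -0.6 0" --pt "0 0 0 0 0 -0.5 0" --pt "0 0 0 0 0 -0.4 0" --pt "0 0 0 0 0 -0.3 0" --pt "0 0 0 0 0 0 0" --pt "0 0 0 0 0 0 0"

```text
clock: 9.18
ee_pos: [0.571, 0.3079, 0.1553]
tool_rot: [-0.035, 2.206, -2.206]
wrist_force: [-0.8, 0.8, -1.9]
opening: 0.0699
```

```bash
python3 look.py 6 scene,380,140,460,200,10
```

```text
t 9.18 p [0.571  0.3079 0.1553] yaw(deg, mod180 of x) -178.22 y [-0.0004 -0.0003 -1.    ] xz 0.0003707299983032649 0.0003209739153665625 op 0.0699 F [-0.7519  0.7789 -1.9147] q [-0.8509  0.3696  0.4017  1.5553 -0.1494  1.2476 -1.9657]
```

View pics/scene6z.png

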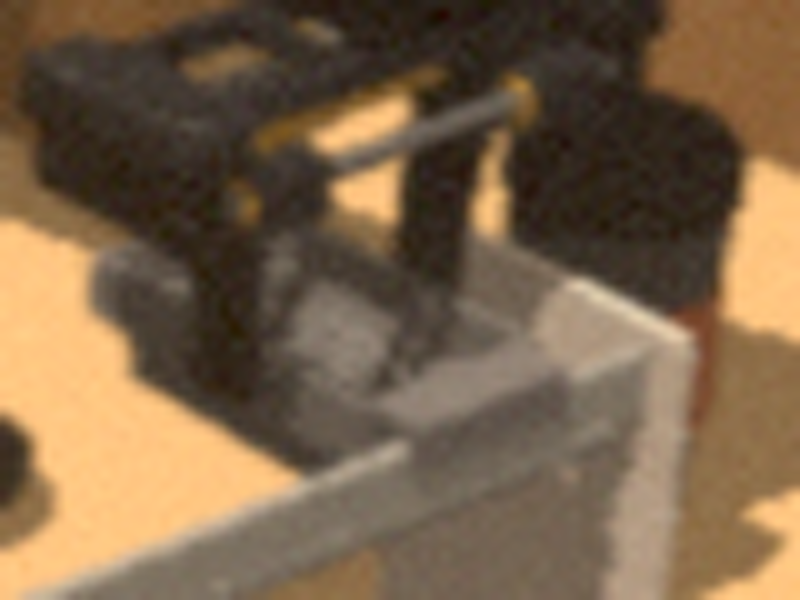

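Emit:
drive_tool --pt "0 0 0 0 0 -0.3 0" --pt "0 0 0 0 0 -0.2 0" --pt "0 0 0 0 0 -0.1 0" --pt "0 0 0 0 0 -0.1 0" --pt "0 0 0 0 0 0 0" --pt "0 0 0 0 0 0 0" --pt "0 0 0 0 0 0 0"

```text
clock: 9.82
ee_pos: [0.5708, 0.308, 0.1485]
tool_rot: [-0.035, 2.206, -2.206]
wrist_force: [-0.2, -0.5, -1.9]
opening: 0.0698
```

Emit:
drive_tool --pt "0 0 0 0 0 -0.1 0" --pt "0 0 0 0 0 -0.1 0" --pt "0 0 0 0 0 0 0" --pt "0 0 0 0 0 0 0"

```text
clock: 10.15
ee_pos: [0.5705, 0.3081, 0.1472]
tool_rot: [-0.036, 2.206, -2.206]
wrist_force: [-4.9, -1.2, 4.4]
opening: 0.0697
```

Emit:
drive_tool --pt "0 0 0 0 0 0 0.7" --pt "0 0 0 0 0 0 0.8" --pt "0 0 0 0 0 0 1" --pt "0 0 0 0 0 0 1" --pt "0 0 0 0 0 0 1" --pt "0 0 0 0 0 1 1" --pt "0 0 0 0 0 2 1" --pt "0 0 0 0 0 3 1" --pt "0 0 0 0 0 3 1" --pt "0 0 0 0 0 0 1"

```text
clock: 10.98
ee_pos: [0.5743, 0.3093, 0.2446]
tool_rot: [-0.023, 2.208, -2.194]
wrist_force: [0.9, -0.4, 0.8]
opening: 0.0873
```

```bash
python3 look.py 7 scene,380,140,460,200,10
```

```text
t 10.98 p [0.5743 0.3093 0.2446] yaw(deg, mod180 of x) -178.24 y [ 0.01    0.0062 -0.9999] xz -0.010185570132994634 -0.005866261844832743 op 0.0873 F [ 0.8628 -0.3582  0.8047] q [-0.857   0.3186  0.4141  1.4391 -0.1294  1.3989 -1.9807]
```

View pics/scene7z.png

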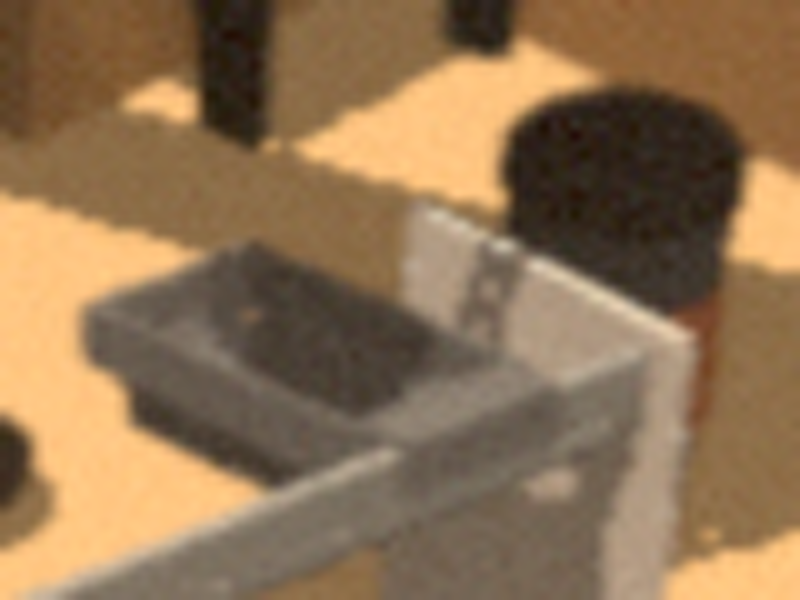

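Emit:
drive_tool --newtons 10 --pt "0 0 0 0.4 -1 0 0.5" --pt "0 0 0 0.7 -2 0 0" --pt "0 0 0 0.7 -2 0 -0.5" --pt "0 0 0 0.6 -1.5 0 -1" --pt "0 0 0 0 0 0 -1" --pt "0 0 0 0 0 0 -1" --pt "0 0 0 0 0 -1 -1" --pt "0 0 0 0 0 -2 -1" --pt "0 0 0 0 0 -2 -1" --pt "0 0 0 0 0 0 -1" --pt "0 0 0 0 0 0 -1"

```text
clock: 11.95
ee_pos: [0.5933, 0.2441, 0.1846]
tool_rot: [-0.041, 2.205, -2.208]
wrist_force: [-0.0, 0.5, 0.5]
opening: 0.0215
```

```bash
python3 look.py 8 scene,380,140,460,200,10
```

```text
t 11.95 p [0.5933 0.2441 0.1846] yaw(deg, mod180 of x) -178.09 y [-0.0036 -0.0014 -1.    ] xz 0.0036881780226351146 0.0012442370848996243 op 0.0215 F [-0.0133  0.49    0.529 ] q [-0.7766  0.3402  0.4363  1.5368 -0.1469  1.3011 -1.86  ]
```

View pics/scene8z.png

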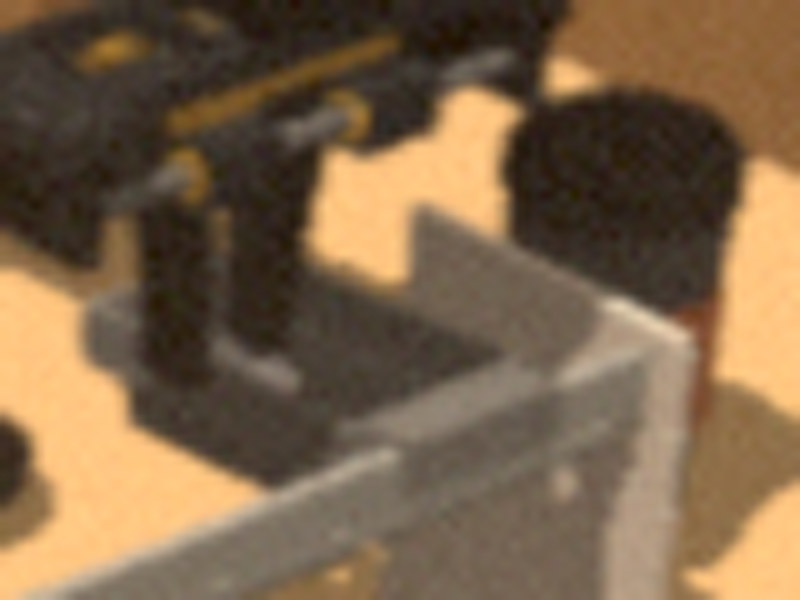

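Emit:
drive_tool --pt "0 0 0 0.4 -0.6 0 -1" --pt "0 0 0 0 0 0 -1" --pt "0 0 0 0 0 0 -1" --pt "0 0 0 0 0 0 -1" --pt "0 0 0 0 0 -1 -1" --pt "0 0 0 0 0 -1.4 -1" --pt "0 0 0 0 0 -1 -1" --pt "0 0 0 0 0 0 -1" --pt "0 0 0 0 0 0 -1"

```text
clock: 12.75
ee_pos: [0.5984, 0.2369, 0.1515]
tool_rot: [-0.037, 2.206, -2.208]
wrist_force: [0.4, -0.3, -0.8]
opening: 0.0004
```

```bash
python3 look.py 9 scene,380,140,460,200,10
```

```text
t 12.75 p [0.5984 0.2369 0.1515] yaw(deg, mod180 of x) -178.21 y [-0.0018 -0.001  -1.    ] xz 0.0018790995054485532 0.0009353883650820016 op 0.0004 F [ 0.4339 -0.2657 -0.7548] q [-0.7619  0.3663  0.4352  1.5729 -0.16    1.24   -1.8392]
```

View pics/scene9z.png

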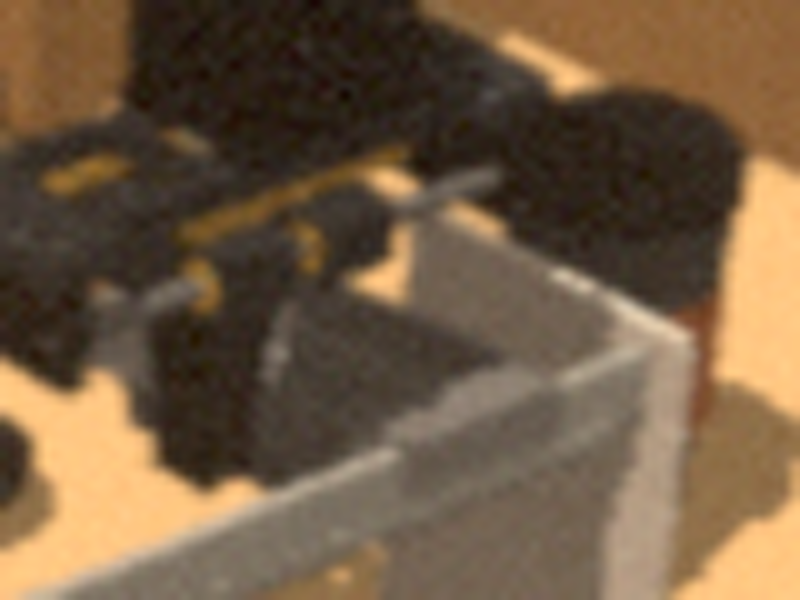

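Emit:
drive_tool --pt "0 0 0 0 0.6 0 -1" --pt "0 0 0 0 0.6 0 -1" --pt "0 0 0 0 0.5 0 -1" --pt "0 0 0 0 0.4 0 -1" --pt "0 0 0 0 0.4 0 -1" --pt "0 0 0 0 0.4 0 -1" --pt "0 0 0 0 0.4 0 -1" --pt "0 0 0 0 0.4 0 -1"

```text
clock: 13.47
ee_pos: [0.5988, 0.2692, 0.1526]
tool_rot: [-0.034, 2.201, -2.216]
wrist_force: [-3.7, -9.1, 4.5]
opening: 0.0004
```

Emit:
drive_tool --pt "0 0 0 0 0.3 0 -1" --pt "0 0 0 0 0.3 0 -1" --pt "0 0 0 0 0.3 0 -1" --pt "0 0 0 0 0.2 0 -1"

```text
clock: 13.8
ee_pos: [0.5985, 0.28, 0.1526]
tool_rot: [-0.035, 2.201, -2.217]
wrist_force: [-5.5, -8.3, 5.4]
opening: 0.0005
```

Emit:
drive_tool --pt "0 0 0 0 0.2 0 -1" --pt "0 0 0 0 0.2 0 -1" --pt "0 0 0 0 0.1 0 -1" --pt "0 0 0 0 0.1 0 -1"

```text
clock: 14.13
ee_pos: [0.5985, 0.2858, 0.1525]
tool_rot: [-0.035, 2.201, -2.217]
wrist_force: [-4.7, -8.8, 4.4]
opening: 0.0002
```

```bash
python3 look.py 10 scene,380,140,460,200,10 top,180,135,280,215,7
```

```text
t 14.13 p [0.5985 0.2858 0.1525] yaw(deg, mod180 of x) -178.4 y [-0.0035 -0.0073 -1.    ] xz 0.003723402992214502 0.007185950526290563 op 0.0002 F [-4.7062 -8.811   4.3992] q [-0.8067  0.4091  0.4177  1.5132 -0.1648  1.2613 -1.9113]
```

View pics/scene10z.png

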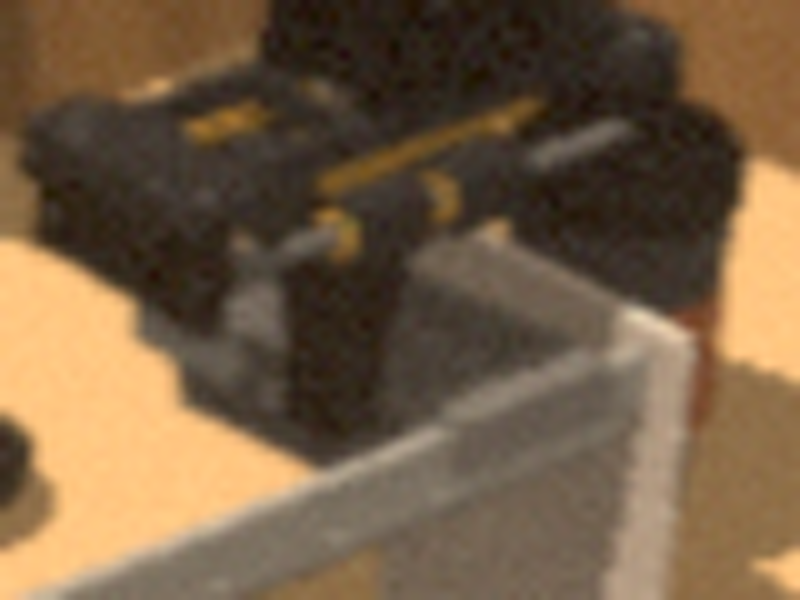

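Emit:
drive_tool --pt "0 0 0 0 0.2 0 -1" --pt "0 0 0 0 0.2 0 -1" --pt "0 0 0 0 0.1 0 -1" --pt "0 0 0 0 0 0 -1"

```text
clock: 14.57
ee_pos: [0.5985, 0.2917, 0.1525]
tool_rot: [-0.035, 2.202, -2.216]
wrist_force: [-3.2, -7.2, 3.7]
opening: 0.0007
```

Emit:
drive_tool --pt "0 0 0 0 0.2 0 -1" --pt "0 0 0 0 0.1 0 -1" --pt "0 0 0 0 0.1 0 -1" --pt "0 0 0 0 0 0 -1"

```text
clock: 14.9
ee_pos: [0.5984, 0.2955, 0.1524]
tool_rot: [-0.035, 2.202, -2.216]
wrist_force: [-4.9, -8.0, 3.8]
opening: 0.0008
```

Emit:
drive_tool --pt "0 0 0 0 0.2 0 -1" --pt "0 0 0 0 0.1 0 -1" --pt "0 0 0 0 0 0 -1"

```text
clock: 15.15
ee_pos: [0.5985, 0.2992, 0.1524]
tool_rot: [-0.035, 2.202, -2.214]
wrist_force: [-3.8, -5.9, 2.9]
opening: 0.0004
```

Emit:
drive_tool --pt "0 0 0 0 0.2 0 -1" --pt "0 0 0 0 0.1 0 -1" --pt "0 0 0 0 0 0 -1"

```text
clock: 15.4
ee_pos: [0.5985, 0.3018, 0.1524]
tool_rot: [-0.035, 2.202, -2.216]
wrist_force: [-4.1, -7.5, 3.1]
opening: 0.0006
```

```bash
python3 look.py 11 scene,380,140,460,200,10 top,180,135,280,215,7
```

```text
t 15.4 p [0.5985 0.3018 0.1524] yaw(deg, mod180 of x) -178.36 y [-0.0032 -0.0063 -1.    ] xz 0.003377749985059032 0.006178847577677171 op 0.0006 F [-4.1479 -7.5423  3.1124] q [-0.819   0.4232  0.4116  1.4942 -0.1686  1.2657 -1.9303]
```

View pics/scene11z.png

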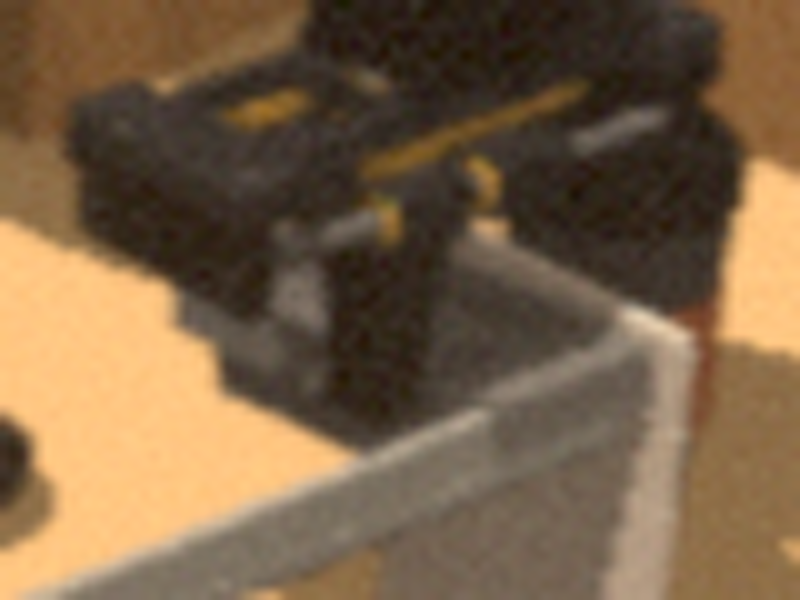

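View pics/top11z.png

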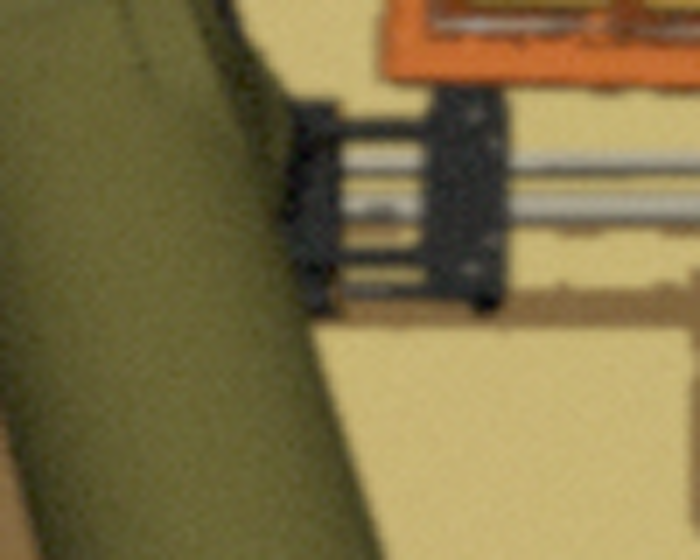

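Emit:
drive_tool --pt "0 0 0 0 0.1 0 -1" --pt "0 0 0 0 0.1 0 -1" --pt "0 0 0 0 0 0 -1"

```text
clock: 15.75
ee_pos: [0.5985, 0.3018, 0.1524]
tool_rot: [-0.035, 2.2, -2.219]
wrist_force: [-4.4, -10.5, 4.3]
opening: 0.0004
```

Emit:
drive_tool --pt "0 0 0 0 0.1 0 -1" --pt "0 0 0 0 0.1 0 -1" --pt "0 0 0 0 0 0 -1"

```text
clock: 16.0
ee_pos: [0.5985, 0.3018, 0.1524]
tool_rot: [-0.034, 2.198, -2.223]
wrist_force: [-6.1, -13.4, 6.7]
opening: 0.0004
```

Emit:
drive_tool --pt "0 0 0 0 -0.5 0 -1" --pt "0 0 0 0 -1 0 -1" --pt "0 0 0 0 -1 1 -1" --pt "0 0 0 0 -1 2 -1" --pt "0 0 0 0 -3 3 -1" --pt "0 0 0 0 -4 3 -0.5" --pt "0 0 0 0 -4 0 0" --pt "0 0 0 0 -4 0 1" --pt "0 0 0 0 -4 0 1" --pt "0 0 0 0 -4 0 1" --pt "0 0 0 0 -4 0 1"

```text
clock: 16.92
ee_pos: [0.5989, 0.01, 0.2384]
tool_rot: [-0.032, 2.206, -2.204]
wrist_force: [1.0, -0.2, 1.2]
opening: 0.0326
```

```bash
python3 look.py 12 scene,380,140,460,200,10 top,180,135,280,215,7
```

```text
t 16.92 p [0.5989 0.01   0.2384] yaw(deg, mod180 of x) -178.22 y [ 0.002   0.0009 -1.    ] xz -0.0020490002740004634 -0.0008829528079812299 op 0.0326 F [ 1.0486 -0.151   1.1737] q [-0.5408  0.2198  0.5652  1.5823 -0.1204  1.3722 -1.5025]
```

View pics/scene12z.png

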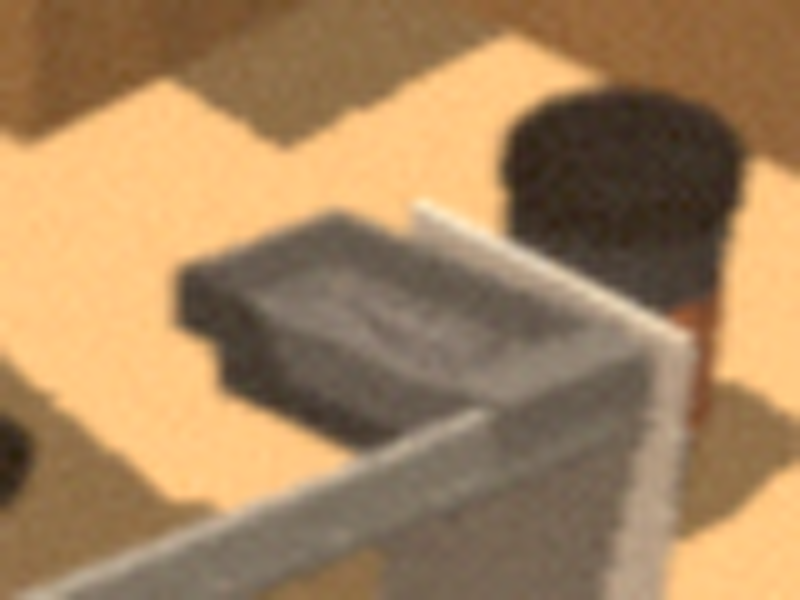

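View pics/top12z.png

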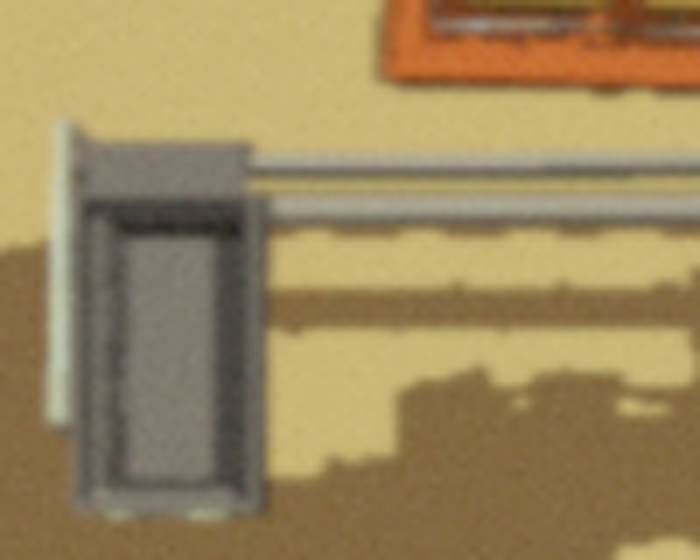

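Emit:
drive_tool --pt "0 0 4 -1.5 -2 0 1" --pt "0 0 5 -2 -3 -1 1" --pt "0 0 5 -2 -3 -2.5 1" --pt "0 0 5 -2 -3 -3 1" --pt "0 0 4 -1.5 -2 -3 1" --pt "0 0 2.6 -0.4 -0.6 -1.3 1" --pt "0 0 0 0 0 0 1" --pt "0 0 0 0 0 0 1" --pt "0 0 0 0 0 0 1"

```text
clock: 17.77
ee_pos: [0.5102, -0.118, 0.1354]
tool_rot: [-0.473, 1.953, -1.954]
wrist_force: [-0.6, 0.8, 0.1]
opening: 0.0867
```

```bash
python3 look.py 13 scene,215,184,335,274,6
```

```text
t 17.77 p [ 0.5102 -0.118   0.1354] yaw(deg, mod180 of x) -152.61 y [ 0.0032  0.0002 -1.    ] xz -0.0029688318658656065 0.0012945152077838973 op 0.0867 F [-0.6098  0.77    0.1217] q [-0.3905  0.1197  0.6097  1.8965 -0.0762  1.1448 -0.8456]
```

View pics/scene13z.png

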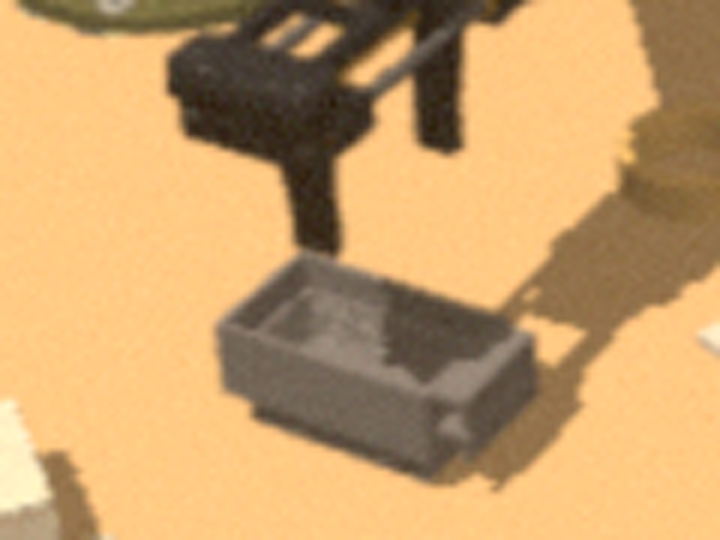

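Emit:
drive_tool --pt "0 0 0 -0.5 -0.8 0 1" --pt "0 0 0 0 0 -1 1" --pt "0 0 0 0 0 -2 1" --pt "0 0 0 0 0 -2 1" --pt "0 0 0 0 0 -1.2 1" --pt "0 0 0 0 0 -0.5 1" --pt "0 0 0 0 0 0 1" --pt "0 0 0 0 0 0 1"

```text
clock: 18.48
ee_pos: [0.5036, -0.1271, 0.067]
tool_rot: [-0.476, 1.954, -1.955]
wrist_force: [0.2, 0.3, -0.8]
opening: 0.0867
```

Emit:
drive_tool --pt "0 0 0 0.1 0.1 0 1" --pt "0 0 0 0 0 -0.8 1" --pt "0 0 0 0 0 -0.8 1" --pt "0 0 0 0 0 -0.5 1" --pt "0 0 0 0 0 0 1" --pt "0 0 0 0 0 0 1" --pt "0 0 0 0 0 0 0.5" --pt "0 0 0 0 0 0 0" --pt "0 0 0 0 0 0 0" --pt "0 0 0 0 0 0 0" --pt "0 0 0 0 0 0 0" --pt "0 0 0 0 0 0 0" --pt "0 0 0 0 0 0 0" --newtons 15

```text
clock: 19.57
ee_pos: [0.5044, -0.1258, 0.0459]
tool_rot: [-0.476, 1.955, -1.955]
wrist_force: [-0.8, 1.3, 2.9]
opening: 0.0698
```

Emit:
drive_tool --newtons 20 --pt "0 0 0 0 0 0.4 0" --pt "0 0 0 0 0 0.8 0" --pt "0 0 0 0 0 0.8 0" --pt "0 0 0 0 0 1 0" --pt "0 0 0 0 0 1 0" --pt "0 0 0 0 0 1 0" --pt "0 0 0 0 0 2 0" --pt "0 0 0 0 0 2 0" --pt "0 0 0 0 0 2 0" --pt "0 0 0 0 0 2 0" --pt "0 0 0 0 0 2 0" --pt "0 0 0 0 0 2 0" --pt "0 0 0 0 0 1 0" --pt "0 0 0 0 0 0 0" --pt "0 0 0 0 0 0 0"

```text
clock: 20.82
ee_pos: [0.5043, -0.1259, 0.2258]
tool_rot: [-0.475, 1.955, -1.955]
wrist_force: [-0.5, -0.1, -2.1]
opening: 0.0695
```

```bash
python3 look.py 14 scene,180,150,340,270,5
```

```text
t 20.82 p [ 0.5043 -0.1259  0.2258] yaw(deg, mod180 of x) -152.62 y [ 0.0008  0.0002 -1.    ] xz -0.0007827761272108935 0.00020907838031536397 op 0.0695 F [-0.4697 -0.0904 -2.0758] q [-0.4044  0.0315  0.6161  1.7866 -0.0191  1.3285 -0.8769]
```

View pics/scene14z.png

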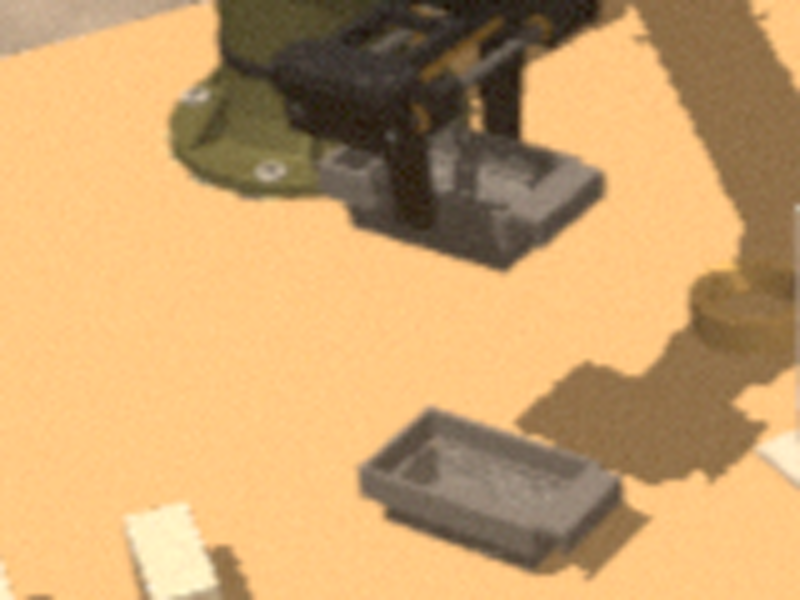

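Emit:
drive_tool --pt "0 0 -1 0.2 1.5 0 0" --pt "0 0 -2.2 0.4 3 0 0" --pt "0 0 -2.2 0.7 3.6 0 0" --pt "0 0 -2.2 0.7 3.6 0 0" --pt "0 0 -2.2 0.7 3.6 0 0" --pt "0 0 -2.2 0.7 3.6 0 0" --pt "0 0 -2.2 0.7 3.6 0 0" --pt "0 0 -2.2 0.7 3.6 0 0" --pt "0 0 -2.2 0.7 3.6 0 0" --pt "0 0 -2.2 0.7 3.5 0 0" --pt "0 0 -2.2 0.4 2 0 0" --pt "0 0 -1.6 0.2 1 0 0" --pt "0 0 -1 0 0 0 0" --pt "0 0 0 0 0 0 0" --pt "0 0 0 0 0 0 0" --pt "0 0 0 0 0 0 0"

```text
clock: 22.2
ee_pos: [0.5723, 0.2339, 0.2253]
tool_rot: [-0.033, 2.206, -2.208]
wrist_force: [-0.1, 0.5, -1.7]
opening: 0.0698
```

Emit:
drive_tool --pt "0 0 0 0 0 0 0" --pt "0 0 0 0 0 -0.8 0" --pt "0 0 0 0 0 -1.5 0" --pt "0 0 0 0 0 -1.5 0" --pt "0 0 0 0 0 -0.7 0" --pt "0 0 0 0 0 0 0" --pt "0 0 0 0 0 0 0" --pt "0 0 0 0 0 0 0"

```text
clock: 22.87
ee_pos: [0.5728, 0.2361, 0.1815]
tool_rot: [-0.033, 2.206, -2.205]
wrist_force: [0.0, 2.3, -1.5]
opening: 0.07
```

```bash
python3 look.py 15 scene,370,150,450,210,10 top,180,135,280,215,7; python3 -c "
from h import *
t=shot('top'); print(onz(t,180+268.5/7-.5,135+350/7-.5,.161),onz(t,180+250.5/7-.5,135+145.5/7-.5,.164))"
```

```text
t 22.87 p [0.5728 0.2361 0.1815] yaw(deg, mod180 of x) -178.23 y [ 0.0012  0.0005 -1.    ] xz -0.0012441230789563829 -0.0004934836469110415 op 0.07 F [ 0.0334  2.3339 -1.4855] q [-0.7418  0.2846  0.3731  1.6018 -0.1073  1.2741 -1.8909]
[0.5597 0.3051 0.161 ] [0.636  0.3148 0.164 ]
```

View pics/scene15z.png

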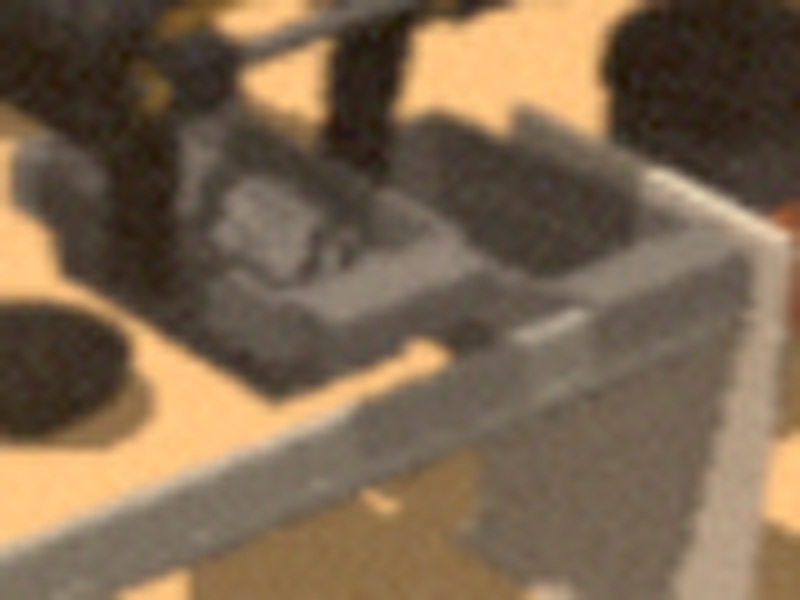

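View pics/top15z.png

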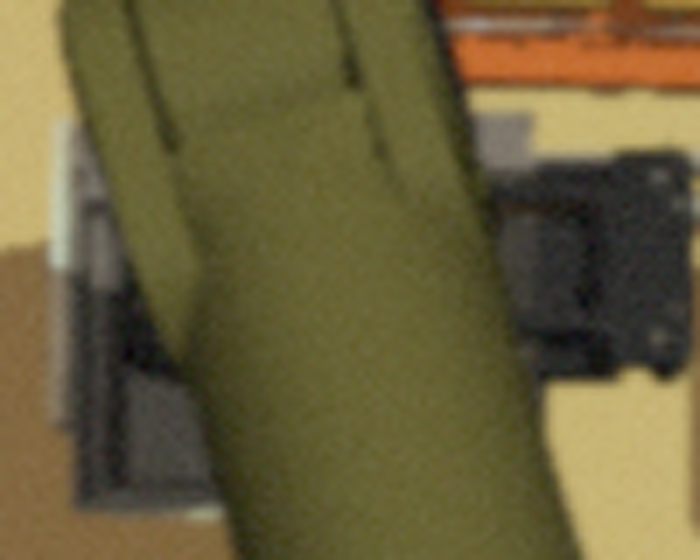

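Emit:
drive_tool --pt "0 0 0 0 0 -0.7 0" --pt "0 0 0 0 0 -0.7 0" --pt "0 0 0 0 0 -0.6 0" --pt "0 0 0 0 0 -0.4 0" --pt "0 0 0 0 0 -0.3 0" --pt "0 0 0 0 0 0 0" --pt "0 0 0 0 0 0 0"

```text
clock: 23.6
ee_pos: [0.5722, 0.236, 0.1534]
tool_rot: [-0.035, 2.206, -2.206]
wrist_force: [-1.4, 1.2, -1.4]
opening: 0.0698
```

```bash
python3 look.py 16 scene,370,150,450,210,10
```

```text
t 23.6 p [0.5722 0.236  0.1534] yaw(deg, mod180 of x) -178.22 y [-0.0004 -0.0003 -1.    ] xz 0.0003884357083109354 0.0003311999277381128 op 0.0698 F [-1.367   1.1964 -1.4455] q [-0.7388  0.3049  0.3698  1.6352 -0.1154  1.2236 -1.8849]
```

View pics/scene16z.png

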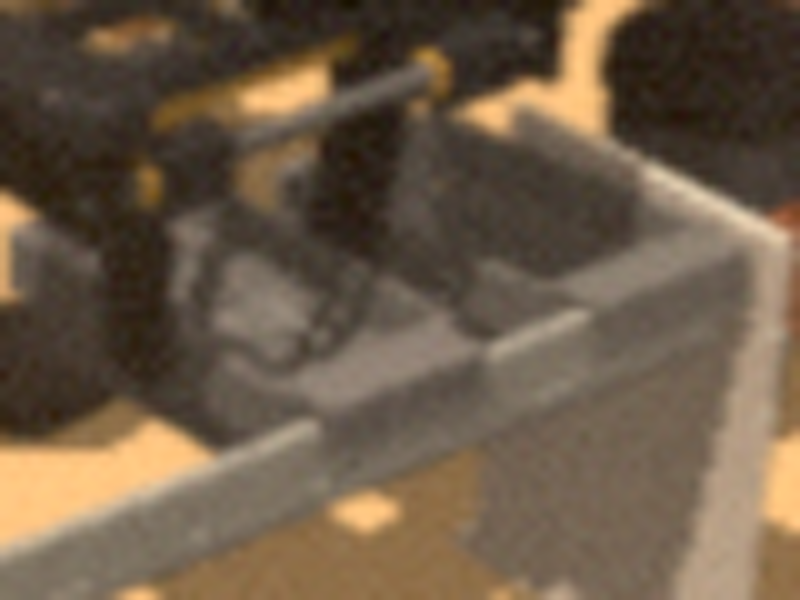

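Engaged: the lip is behind the bar (around 320–490, 350–430 in the crop). Lower and release.

Emit:
drive_tool --pt "0 0 0 0 0 -0.2 0" --pt "0 0 0 0 0 -0.2 0" --pt "0 0 0 0 0 -0.15 0" --pt "0 0 0 0 0 -0.1 0" --pt "0 0 0 0 0 0 0" --pt "0 0 0 0 0 0 0"

```text
clock: 24.15
ee_pos: [0.5721, 0.2361, 0.1474]
tool_rot: [-0.035, 2.206, -2.206]
wrist_force: [-2.3, -1.1, 2.0]
opening: 0.0702
```

Emit:
drive_tool --newtons 10 --pt "0 0 0 0 0 0 0.7" --pt "0 0 0 0 0 0 0.8" --pt "0 0 0 0 0 0 1" --pt "0 0 0 0 0 0 1" --pt "0 0 0 0 0 0 1" --pt "0 0 0 0 0 1 1" --pt "0 0 0 0 0 2 1" --pt "0 0 0 0 0 3 0.5" --pt "0 0 0 0.8 -2 0 -1" --pt "0 0 0 1 -2 0 -1" --pt "0 0 0 1 -2 0 -1" --pt "0 0 0 0 -0.8 0 -1" --pt "0 0 0 0 0 0 -1" --pt "0 0 0 0 0 0 -1" --pt "0 0 0 0 0 0 -1" --pt "0 0 0 0 0 0 -1"

```text
clock: 25.48
ee_pos: [0.5995, 0.1703, 0.2071]
tool_rot: [-0.038, 2.206, -2.204]
wrist_force: [-0.5, -0.1, 0.2]
opening: 0.035
```

```bash
python3 look.py 17 scene,370,150,450,210,10
```

```text
t 25.48 p [0.5995 0.1703 0.2071] yaw(deg, mod180 of x) -178.06 y [-0.0006  0.0009 -1.    ] xz 0.0005437881110919134 -0.0008882460688154348 op 0.035 F [-0.4951 -0.1039  0.2256] q [-0.6565  0.2811  0.4127  1.5585 -0.116   1.3264 -1.7669]
```

View pics/scene17z.png

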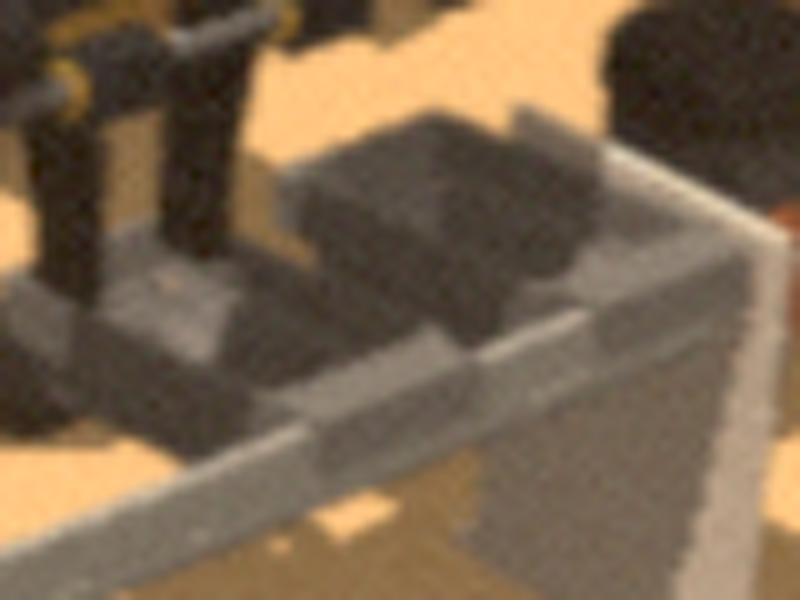

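Bin 2 hangs. Descend and push.

Emit:
drive_tool --pt "0 0 0 0 0 0 -1" --pt "0 0 0 0 0 0 -1" --pt "0 0 0 0 0 0 -1" --pt "0 0 0 0 0 0 -1" --pt "0 0 0 0 0 -1 -1" --pt "0 0 0 0 0 -1.5 -1" --pt "0 0 0 0 0 -1.5 -1" --pt "0 0 0 0 0 -1.2 -1" --pt "0 0 0 0 0 -0.3 -1" --pt "0 0 0 0 0 0 -1" --pt "0 0 0 0 0 0 -1"

```text
clock: 26.45
ee_pos: [0.6005, 0.1681, 0.1523]
tool_rot: [-0.034, 2.206, -2.206]
wrist_force: [0.0, -0.3, -0.2]
opening: 0.0004
```

Emit:
drive_tool --pt "0 0 0 0 0.5 0 -1" --pt "0 0 0 0 0.5 0 -1" --pt "0 0 0 0 0.5 0 -1" --pt "0 0 0 0 0.5 0 -1" --pt "0 0 0 0 0.4 0 -1" --pt "0 0 0 0 0.4 0 -1" --pt "0 0 0 0 0.4 0 -1" --pt "0 0 0 0 0.4 0 -1" --pt "0 0 0 0 0.4 0 -1" --pt "0 0 0 0 0.4 0 -1" --pt "0 0 0 0 0.2 0 -1"

```text
clock: 27.37
ee_pos: [0.5998, 0.2091, 0.1524]
tool_rot: [-0.034, 2.201, -2.216]
wrist_force: [-4.1, -9.9, 4.9]
opening: 0.0005
```

Emit:
drive_tool --pt "0 0 0 0 0.3 0 -1" --pt "0 0 0 0 0.3 0 -1" --pt "0 0 0 0 0.3 0 -1" --pt "0 0 0 0 0.3 0 -1" --pt "0 0 0 0 0.3 0 -1" --pt "0 0 0 0 0.2 0 -1" --pt "0 0 0 0 0 0 -1"

```text
clock: 27.95
ee_pos: [0.5995, 0.2264, 0.1522]
tool_rot: [-0.035, 2.201, -2.216]
wrist_force: [-5.8, -8.1, 5.0]
opening: 0.0008
```

Emit:
drive_tool --pt "0 0 0 0 0.2 0 -1" --pt "0 0 0 0 0.1 0 -1" --pt "0 0 0 0 0.1 0 -1" --pt "0 0 0 0 0.1 0 -1" --pt "0 0 0 0 0 0 -1"

```text
clock: 28.37
ee_pos: [0.5994, 0.2307, 0.1522]
tool_rot: [-0.035, 2.201, -2.217]
wrist_force: [-5.2, -9.2, 4.7]
opening: 0.0004
```

Emit:
drive_tool --pt "0 0 0 0 0.1 0 -1" --pt "0 0 0 0 0.1 0 -1" --pt "0 0 0 0 0.1 0 -1" --pt "0 0 0 0 0 0 -1"

```text
clock: 28.7
ee_pos: [0.5994, 0.2318, 0.1522]
tool_rot: [-0.035, 2.199, -2.221]
wrist_force: [-4.8, -11.9, 5.7]
opening: 0.0002
```

Emit:
drive_tool --pt "0 0 0 0 0.1 0 -1" --pt "0 0 0 0 0.1 0 -1" --pt "0 0 0 0 0 0 -1"

```text
clock: 28.95
ee_pos: [0.5995, 0.2319, 0.1522]
tool_rot: [-0.034, 2.198, -2.225]
wrist_force: [-6.8, -15.1, 7.1]
opening: 0.0007
```

Emit:
drive_tool --pt "0 0 0 0 -0.5 0 -1" --pt "0 0 0 0 -1 0 -1" --pt "0 0 0 0 -1 1 -1" --pt "0 0 0 0 -1 2 -1" --pt "0 0 0 0 -3 3 -1" --pt "0 0 0 0 -4 3 -0.5" --pt "0 0 0 0 -4 0 0" --pt "0 0 0 0 -4 0 1" --pt "0 0 4 -1.5 -4 0 1" --pt "0 0 5 -2 -4 -1 1" --pt "0 0 5 -2 -3 -2 1" --pt "0 0 5 -2 -3 -3 1" --pt "0 0 4 -1.5 -2 -3 1" --pt "0 0 2.6 -0.4 -0.4 -1 1" --pt "0 0 0 0 0 0 1" --pt "0 0 0 0 0 0 1" --pt "0 0 0 0 0 0 1"

```text
clock: 30.37
ee_pos: [0.5126, -0.0918, 0.1426]
tool_rot: [-0.473, 1.953, -1.954]
wrist_force: [0.2, -0.0, 1.3]
opening: 0.0725
```

```bash
python3 look.py 18 scene,215,184,335,274,6 top,170,130,290,220,6
```

```text
t 30.37 p [ 0.5126 -0.0918  0.1426] yaw(deg, mod180 of x) -152.6 y [ 0.0034  0.0003 -1.    ] xz -0.0031465047967617343 0.00124672745371468 op 0.0725 F [ 0.2062 -0.0449  1.3297] q [-0.3762  0.1016  0.5354  1.8931 -0.0574  1.1584 -0.9127]
```

View pics/scene18z.png

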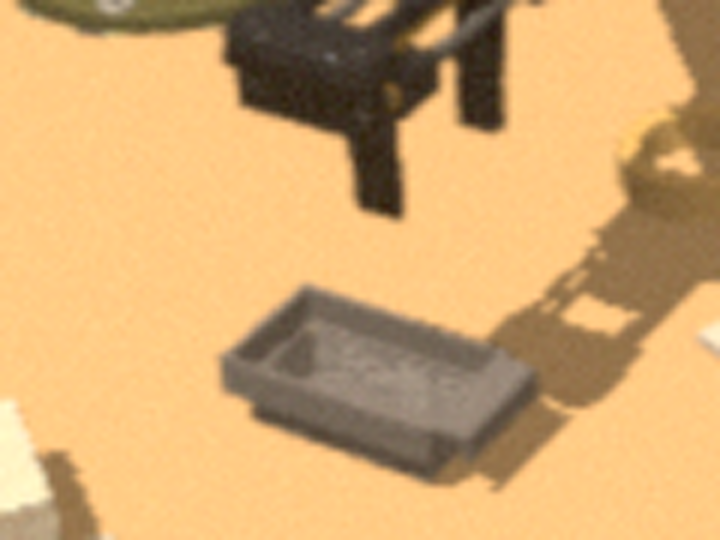

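View pics/top18z.png

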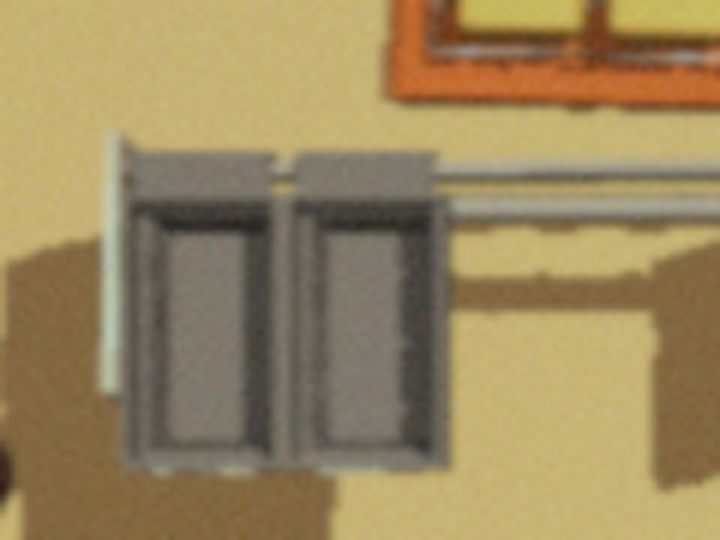

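Emit:
drive_tool --pt "0 0 0 -0.4 -1.7 0 1" --pt "0 0 0 -0.4 -1.7 0 1" --pt "0 0 0 0 0 -1 1" --pt "0 0 0 0 0 -2 1" --pt "0 0 0 0 0 -2.5 1" --pt "0 0 0 0 0 -2 1" --pt "0 0 0 0 0 -1.5 1" --pt "0 0 0 0 0 -0.5 1" --pt "0 0 0 0 0 0 1" --pt "0 0 0 0 0 0 1" --pt "0 0 0 0 0 0 1"

```text
clock: 31.38
ee_pos: [0.504, -0.1266, 0.0471]
tool_rot: [-0.474, 1.953, -1.955]
wrist_force: [-0.7, 0.1, 0.4]
opening: 0.0874
```

Emit:
drive_tool --newtons 15 --pt "0 0 0 0.1 0.1 0 1" --pt "0 0 0 0 0 -0.8 1" --pt "0 0 0 0 0 -0.8 1" --pt "0 0 0 0 0 -0.5 1" --pt "0 0 0 0 0 0 1" --pt "0 0 0 0 0 0 1" --pt "0 0 0 0 0 0 0.5" --pt "0 0 0 0 0 0 0" --pt "0 0 0 0 0 0 0" --pt "0 0 0 0 0 0 0" --pt "0 0 0 0 0 0 0" --pt "0 0 0 0 0 0 0" --pt "0 0 0 0 0 0 0"

```text
clock: 32.47
ee_pos: [0.5039, -0.1257, 0.0251]
tool_rot: [-0.476, 1.955, -1.955]
wrist_force: [-0.4, -0.4, 1.3]
opening: 0.0698
```

Emit:
drive_tool --newtons 20 --pt "0 0 0 0 0 0.4 0" --pt "0 0 0 0 0 0.8 0" --pt "0 0 0 0 0 1 0" --pt "0 0 0 0 0 2 0" --pt "0 0 0 0 0 2 0" --pt "0 0 0 0 0 2 0" --pt "0 0 0 0 0 2 0" --pt "0 0 0 0 0 2 0" --pt "0 0 0 0 0 2 0" --pt "0 0 0 0 0 2 0" --pt "0 0 0 0 0 2 0" --pt "0 0 0 0 0 1.8 0" --pt "0 0 0 0 0 0 0" --pt "0 0 0 0 0 0 0"

```text
clock: 33.63
ee_pos: [0.5042, -0.126, 0.2261]
tool_rot: [-0.473, 1.953, -1.955]
wrist_force: [-0.6, -0.5, -2.0]
opening: 0.0697
```

Emit:
drive_tool --pt "0 0 -1 0.2 1.5 0 0" --pt "0 0 -2.4 0.5 2.5 0 0" --pt "0 0 -2.4 0.8 3 0 0" --pt "0 0 -2.4 0.8 3 0 0" --pt "0 0 -2.4 0.8 3 0 0" --pt "0 0 -2.4 0.8 3 0 0" --pt "0 0 -2.4 0.8 3 0 0" --pt "0 0 -2.4 0.8 3 0 0" --pt "0 0 -2.4 0.7 3 0 0" --pt "0 0 -2.4 0.5 2 0 0" --pt "0 0 -1.6 0.3 1.5 0 0" --pt "0 0 -1.4 0 0.4 0 0" --pt "0 0 0 0 0 0 0" --pt "0 0 0 0 0 0 0" --pt "0 0 0 0 0 -0.8 0" --pt "0 0 0 0 0 -1.5 0" --pt "0 0 0 0 0 -1.5 0" --pt "0 0 0 0 0 -0.7 0" --pt "0 0 0 0 0 0 0" --pt "0 0 0 0 0 0 0"

```text
clock: 35.3
ee_pos: [0.5735, 0.1625, 0.1795]
tool_rot: [-0.034, 2.206, -2.207]
wrist_force: [0.1, 0.4, -1.5]
opening: 0.0696
```

```bash
python3 look.py 19 scene,350,150,450,225,8 top,200,135,300,215,7
```

```text
t 35.3 p [0.5735 0.1625 0.1795] yaw(deg, mod180 of x) -178.27 y [-0.0009 -0.0005 -1.    ] xz 0.0008732870702575554 0.0005236566496344963 op 0.0696 F [ 0.0984  0.4002 -1.515 ] q [-0.6352  0.2365  0.3677  1.6617 -0.0882  1.2609 -1.7904]
```

View pics/scene19z.png

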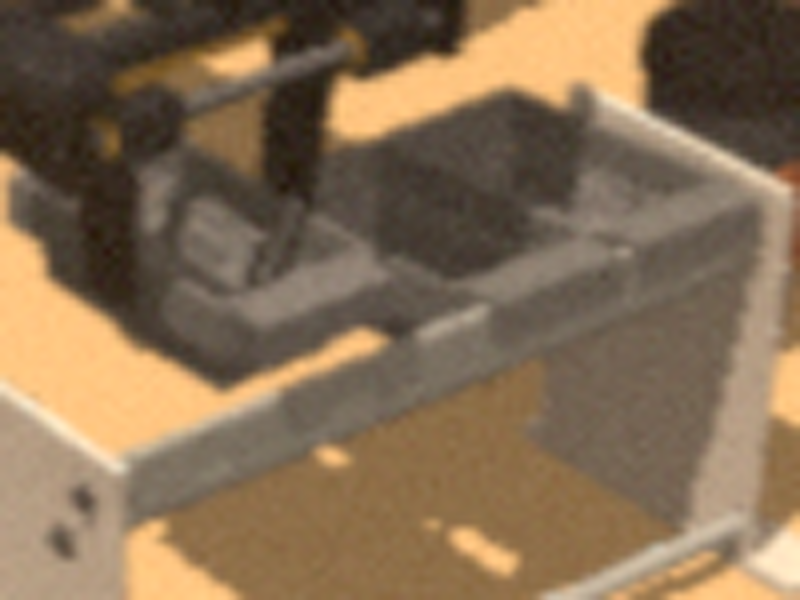

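View pics/top19z.png

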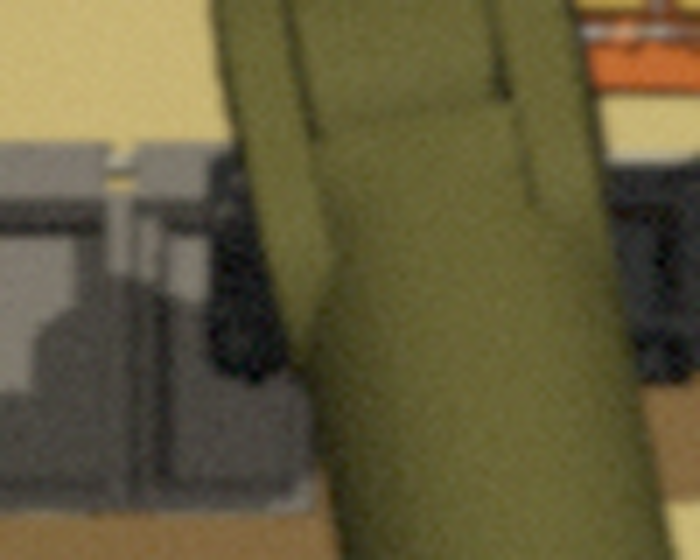

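Emit:
drive_tool --pt "0 0 0 0.1 0 0 0" --pt "0 0 0 0 0 -0.6 0" --pt "0 0 0 0 0 -0.6 0" --pt "0 0 0 0 0 -0.6 0" --pt "0 0 0 0 0 -0.4 0" --pt "0 0 0 0 0 -0.3 0" --pt "0 0 0 0 0 0 0" --pt "0 0 0 0 0 0 0"

```text
clock: 36.07
ee_pos: [0.5746, 0.1632, 0.1546]
tool_rot: [-0.035, 2.206, -2.206]
wrist_force: [0.2, -0.3, -2.3]
opening: 0.0701
```

```bash
python3 look.py 20 scene,350,150,450,225,8
```

```text
t 36.07 p [0.5746 0.1632 0.1546] yaw(deg, mod180 of x) -178.22 y [-0.0005 -0.0003 -1.    ] xz 0.0005047879294139117 0.0003203652661326606 op 0.0701 F [ 0.2143 -0.2694 -2.3015] q [-0.632   0.2575  0.3651  1.6887 -0.097   1.2138 -1.7836]
```

View pics/scene20z.png

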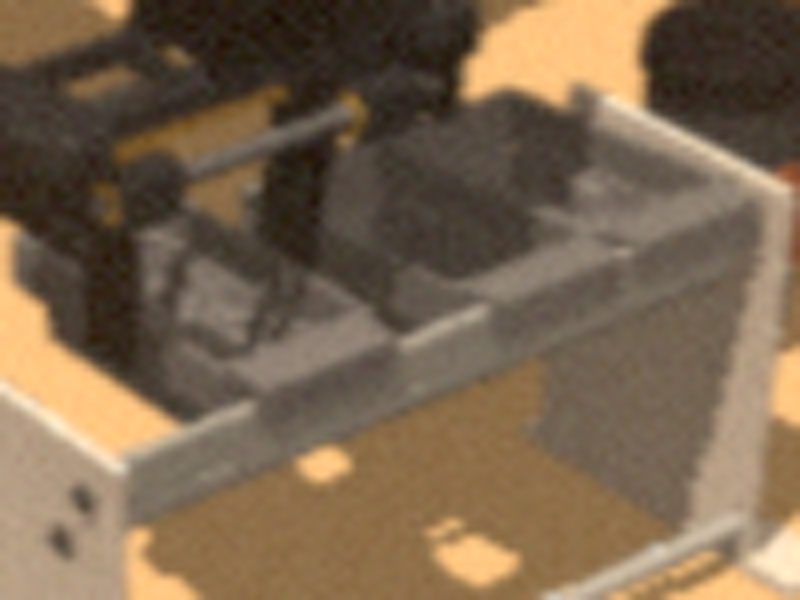

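Engaged. Lower, release, reposition and close.

Emit:
drive_tool --pt "0 0 0 0 0 -0.3 0" --pt "0 0 0 0 0 -0.2 0" --pt "0 0 0 0 0 -0.15 0" --pt "0 0 0 0 0 -0.1 0" --pt "0 0 0 0 0 0 0" --pt "0 0 0 0 0 0 0"

```text
clock: 36.62
ee_pos: [0.5741, 0.1633, 0.1471]
tool_rot: [-0.036, 2.206, -2.207]
wrist_force: [-2.8, 0.4, -1.6]
opening: 0.0699
```

Emit:
drive_tool --newtons 10 --pt "0 0 0 0 0 -0.1 0" --pt "0 0 0 0 0 0 0" --pt "0 0 0 0 0 0 0.7" --pt "0 0 0 0 0 0 0.8" --pt "0 0 0 0 0 0 1" --pt "0 0 0 0 0 0 1" --pt "0 0 0 0 0 0 1" --pt "0 0 0 0 0 1 1" --pt "0 0 0 0 0 2 1" --pt "0 0 0 0 0 3 0.5" --pt "0 0 0 0.8 -2 0 -1" --pt "0 0 0 1 -2 0 -1" --pt "0 0 0 0.8 -1.5 0 -1" --pt "0 0 0 0 -0.5 0 -1" --pt "0 0 0 0 0 0 -1" --pt "0 0 0 0 0 0 -1" --pt "0 0 0 0 0 0 -1" --pt "0 0 0 0 0 0 -1" --pt "0 0 0 0 0 0 -1" --pt "0 0 0 0 0 0 -1"

```text
clock: 38.28
ee_pos: [0.6004, 0.1042, 0.2063]
tool_rot: [-0.036, 2.205, -2.205]
wrist_force: [0.1, -1.2, -0.0]
opening: 0.0218
```

```bash
python3 look.py 21 scene,350,150,450,225,8
```

```text
t 38.28 p [0.6004 0.1042 0.2063] yaw(deg, mod180 of x) -178.14 y [-0.0003  0.0001 -1.    ] xz 0.00028173775569362985 -0.0001154400610048345 op 0.0218 F [ 0.1341 -1.1907 -0.0214] q [-0.5572  0.2504  0.4081  1.5951 -0.1019  1.3174 -1.6733]
```

View pics/scene21z.png

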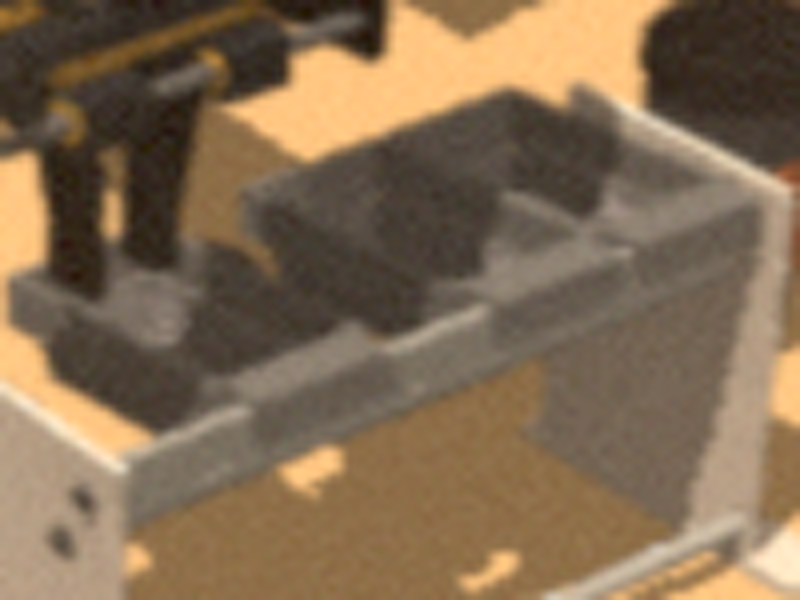

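Emit:
drive_tool --pt "0 0 0 0 0 0 -1" --pt "0 0 0 0 0 0 -1" --pt "0 0 0 0 0 0 -1" --pt "0 0 0 0 -0.3 -1 -1" --pt "0 0 0 0 0 -1.5 -1" --pt "0 0 0 0 0 -1.5 -1" --pt "0 0 0 0 0 -1.2 -1" --pt "0 0 0 0 0 -0.2 -1" --pt "0 0 0 0 0 0 -1" --pt "0 0 0 0 0 0 -1"

```text
clock: 39.17
ee_pos: [0.601, 0.1002, 0.1526]
tool_rot: [-0.034, 2.205, -2.206]
wrist_force: [0.4, -0.9, 1.2]
opening: 0.0001
```

Emit:
drive_tool --pt "0 0 0 0 0.5 0 -1" --pt "0 0 0 0 0.5 0 -1" --pt "0 0 0 0 0.5 0 -1" --pt "0 0 0 0 0.5 0 -1" --pt "0 0 0 0 0.4 0 -1" --pt "0 0 0 0 0.4 0 -1" --pt "0 0 0 0 0.4 0 -1" --pt "0 0 0 0 0.4 0 -1" --pt "0 0 0 0 0.4 0 -1" --pt "0 0 0 0 0.4 0 -1" --pt "0 0 0 0 0.3 0 -1" --pt "0 0 0 0 0.3 0 -1" --pt "0 0 0 0 0.2 0 -1"

```text
clock: 40.25
ee_pos: [0.6001, 0.1463, 0.1529]
tool_rot: [-0.034, 2.2, -2.218]
wrist_force: [-4.3, -11.1, 5.8]
opening: 0.0007
```

Emit:
drive_tool --pt "0 0 0 0 0.3 0 -1" --pt "0 0 0 0 0.3 0 -1" --pt "0 0 0 0 0.3 0 -1" --pt "0 0 0 0 0.2 0 -1" --pt "0 0 0 0 0.2 0 -1" --pt "0 0 0 0 0 0 -1"

```text
clock: 40.75
ee_pos: [0.5998, 0.159, 0.1528]
tool_rot: [-0.034, 2.2, -2.219]
wrist_force: [-5.6, -10.8, 6.2]
opening: 0.0006
```

Emit:
drive_tool --pt "0 0 0 0 0.1 0 -1" --pt "0 0 0 0 0.1 0 -1" --pt "0 0 0 0 0.1 0 -1" --pt "0 0 0 0 0 0 -1"

```text
clock: 41.08
ee_pos: [0.5997, 0.1615, 0.1528]
tool_rot: [-0.034, 2.2, -2.219]
wrist_force: [-5.9, -12.2, 7.3]
opening: 0.0003
```

Emit:
drive_tool --pt "0 0 0 0 0.1 0 -1" --pt "0 0 0 0 0.1 0 -1" --pt "0 0 0 0 0 0 -1"

```text
clock: 41.33
ee_pos: [0.5998, 0.1618, 0.1528]
tool_rot: [-0.034, 2.198, -2.222]
wrist_force: [-6.3, -13.7, 6.9]
opening: 0.0004
```

Emit:
drive_tool --pt "0 0 0 0 0.2 0 -1" --pt "0 0 0 0 0.1 0 -1" --pt "0 0 0 0 0 0 -1" --pt "0 0 0 0 -0.5 0 -1" --pt "0 0 0 0 -1 0 -1" --pt "0 0 0 0 -1 0 -1" --pt "0 0 0 0 -0.8 2 -1" --pt "0 0 0 0 -1 3 -1" --pt "0 0 0 0 -2 3 -0.5" --pt "0 0 -1 0 -4 0 0" --pt "0 0 -2 -0.5 -4 0 1" --pt "0 0 -2 -0.5 -4 0 1" --pt "0 0 -2 -0.5 -4 0 1" --pt "0 0 -2 -0.5 -4 0 1" --pt "0 0 -1 -0.5 -4 0 1" --pt "0 0 0 -0.5 -4 0 1" --pt "0 0 0 0 0 0 1" --pt "0 0 0 0 0 0 1"

```text
clock: 42.83
ee_pos: [0.57, -0.1732, 0.2328]
tool_rot: [-0.162, -2.144, 2.145]
wrist_force: [-0.2, 2.1, 0.3]
opening: 0.0592
```

```bash
python3 look.py 22 scene,350,150,450,225,8 top,180,135,290,215,7
```

```text
t 42.83 p [ 0.57   -0.1732  0.2328] yaw(deg, mod180 of x) 171.44 y [ 0.001  -0.0007 -1.    ] xz -0.0011084796881241366 0.0005844451285075269 op 0.0592 F [-0.2167  2.1266  0.3121] q [-0.2607  0.2188  0.5993  1.5989 -0.1251  1.3615 -1.3668]
```

View pics/scene22z.png

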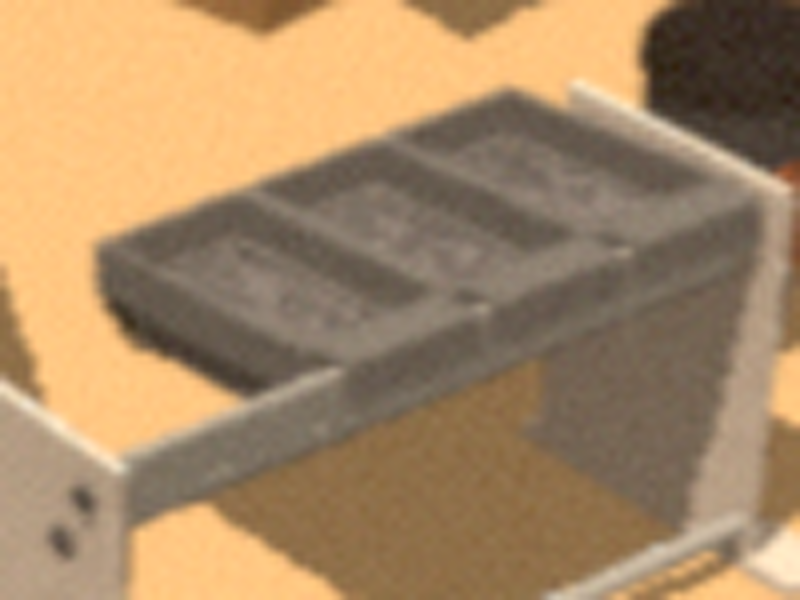

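View pics/top22z.png

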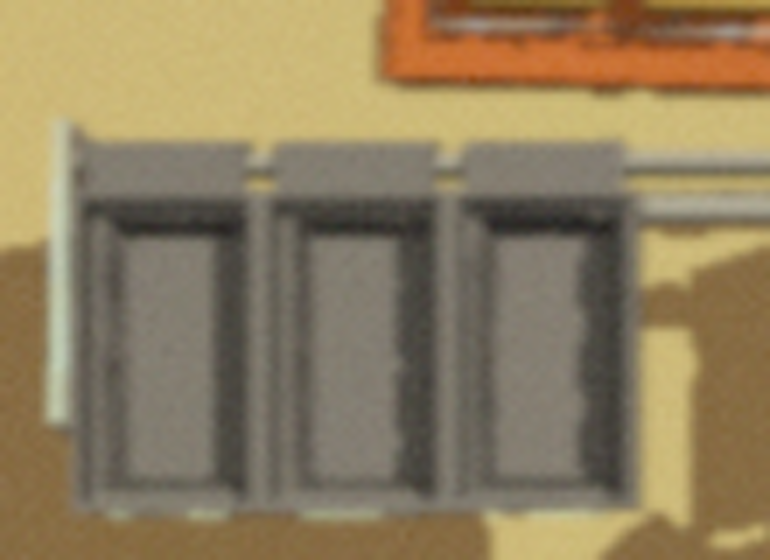

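View pics/scene22.png

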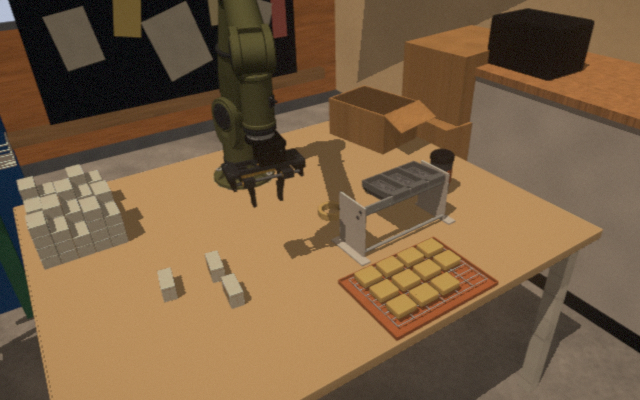

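View pics/top22.png

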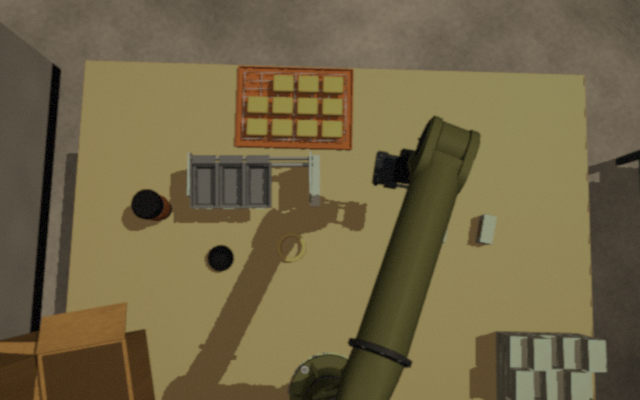

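```bash
python3 -c "
from h import *
s=shot('scene');t=shot('top')
P=lambda u,v,x0,y0,f:onz(s,x0+(u+.5)/f-.5,y0+(v+.5)/f-.5,.16)
a=P(247,408,350,150,8);b=P(341,368,350,150,8); print('bin3',a,b,b-a, .1633+(b-a)[1])
a=P(308,425,370,150,10);b=P(483,308,350,150,8); print('bin2',a,b,b-a,.236+(b-a)[1])
a=P(395,450,380,140,10);b=P(487,412,380,140,10); print('bin1',a,b,b-a,.308+(b-a)[1])
for i,u in enumerate((170,354,540)):
  print('floor',onz(t,180+(u+.5)/7-.5,135+358.5/7-.5,.120))
for i,u in enumerate(((78+262)/2,(262+452)/2,(452+637)/2)):
  print('rim',onz(t,180+(u+.5)/7-.5,135+358.5/7-.5,.1595), 'front edge',onz(t,180+(u+.5)/7-.5,135+506/7-.5,.155),'hook far',onz(t,180+(u+.5)/7-.5,135+143/7-.5,.164))
# carton scene
im=s['frame']; hsv=cv2.cvtColor(im,cv2.COLOR_RGB2HSV)
m=np.zeros(im.shape[:2],np.uint8); r=(slice(240,310),slice(145,250)); m[r]=((hsv[...,1]<90)&(hsv[...,2]>150)).astype(np.uint8)[r]*255
for n,cc,m in(('scene',s,m),):
  for k in cv2.findContours(m,0,cv2.CHAIN_APPROX_NONE)[0]:
    if cv2.contourArea(k)<60: continue
    Q=np.array([onz(cc,*p,.045) for p in k.reshape(-1,2)])[:,:2]
    print(n,cv2.minAreaRect((Q*1000).astype(np.float32)))
im=t['frame']; hsv=cv2.cvtColor(im,cv2.COLOR_RGB2HSV); m=np.zeros(im.shape[:2],np.uint8); r=(slice(160,260),slice(472,510)); m[r]=((hsv[...,1]<75)&(hsv[...,2]>115)).astype(np.uint8)[r]*255
for k in cv2.findContours(m,0,cv2.CHAIN_APPROX_NONE)[0]:
    if cv2.contourArea(k)<60: continue
    Q=np.array([onz(t,*p,.045) for p in k.reshape(-1,2)])[:,:2]
    print('top',cv2.minAreaRect((Q*1000).astype(np.float32)))
"
```

```text
bin3 [0.6408 0.1337 0.16  ] [0.6388 0.1768 0.16  ] [-0.002   0.0431  0.    ] 0.20637717539841482
bin2 [0.6372 0.2077 0.16  ] [0.6358 0.2443 0.16  ] [-0.0013  0.0366  0.    ] 0.2725941931463055
bin1 [0.6357 0.2788 0.16  ] [0.6345 0.3155 0.16  ] [-0.0012  0.0367  0.    ] 0.34470927373053767
floor [0.5615 0.3498 0.12  ]
floor [0.5636 0.2797 0.12  ]
floor [0.5656 0.2087 0.12  ]
rim [0.5557 0.3415 0.1595] front edge [0.5012 0.3397 0.155 ] hook far [0.636  0.3445 0.164 ]
rim [0.5577 0.2723 0.1595] front edge [0.5032 0.2706 0.155 ] hook far [0.6381 0.2752 0.164 ]
rim [0.5597 0.2028 0.1595] front edge [0.5051 0.2012 0.155 ] hook far [0.6401 0.2055 0.164 ]
scene ((595.3286743164062, -304.58502197265625), (35.45526123046875, 80.06265258789062), 82.80438232421875)
scene ((477.0484313964844, -436.79620361328125), (35.57554626464844, 79.57460021972656), 80.25524139404297)
scene ((477.9336242675781, -304.5094299316406), (35.5536994934082, 79.88066101074219), 81.21896362304688)
top ((472.34735107421875, -438.4685974121094), (36.112586975097656, 81.36549377441406), 80.20113372802734)
```

Emit:
drive_tool --pt "0 0 1.4 0.4 -2 -0.5 0.5" --pt "0 0 0 0.5 -2.5 -2 0.5" --pt "0 0 0 0.5 -3 -2.5 0.5" --pt "0 0 0 0.5 -3 -2.5 0.5" --pt "0 0 0 0.5 -2.2 -2.5 0.5" --pt "0 0 0 0 -0.6 -2 0.5" --pt "0 0 0 0 0 -1.5 0.5" --pt "0 0 0 0 0 0 0.5" --pt "0 0 0 0 0 0 0.5" --pt "0 0 0 0 0 0 0.5"

```text
clock: 43.87
ee_pos: [0.5961, -0.3015, 0.0985]
tool_rot: [-0.128, -2.162, 2.162]
wrist_force: [0.3, 0.4, 0.0]
opening: 0.0653
```

```bash
python3 look.py 23 scene,160,210,280,310,6
```

```text
t 43.87 p [ 0.5961 -0.3015  0.0985] yaw(deg, mod180 of x) 173.33 y [ 0.0016 -0.0001 -1.    ] xz -0.0016057912098346033 -0.00010047653543510116 op 0.0653 F [0.3065 0.3717 0.0486] q [-0.0234  0.4901  0.6022  1.5683 -0.2941  1.1734 -1.0492]
```

View pics/scene23z.png

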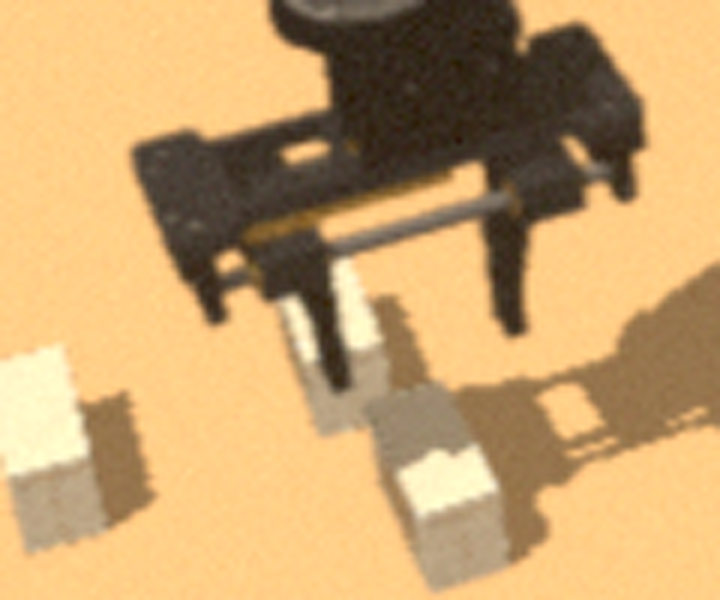

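Emit:
drive_tool --newtons 12 --pt "0 0 -0.5 -0.1 -0.4 -1 0.5" --pt "0 0 0 0 0 -2 0.5" --pt "0 0 0 0 0 -2 0.5" --pt "0 0 0 0 0 -1 0.5" --pt "0 0 0 0 0 -0.4 0.5" --pt "0 0 0 0 0 0 0.5" --pt "0 0 0 0 0 0 0.5" --pt "0 0 0 0 0 0 0" --pt "0 0 0 0 0 0 -0.4" --pt "0 0 0 0 0 0 -0.6" --pt "0 0 0 0 0 0 -0.6" --pt "0 0 0 0 0 0 -0.6" --pt "0 0 0 0 0 0 -0.6" --pt "0 0 0 0 0 0 -0.6" --pt "0 0 0 0 0 0 -0.6"

```text
clock: 45.17
ee_pos: [0.5939, -0.3066, 0.0336]
tool_rot: [-0.138, -2.156, 2.155]
wrist_force: [-0.8, 0.9, 2.2]
opening: 0.0348
```

```bash
python3 look.py 24 scene,160,210,280,310,6
```

```text
t 45.17 p [ 0.5939 -0.3066  0.0336] yaw(deg, mod180 of x) 172.69 y [ 0.0002  0.0001 -1.    ] xz -0.0001527079083907812 -0.00013662945504111512 op 0.0348 F [-0.8199  0.8988  2.2476] q [ 0.0029  0.5588  0.5783  1.6154 -0.3371  1.0686 -1.0229]
```

View pics/scene24z.png

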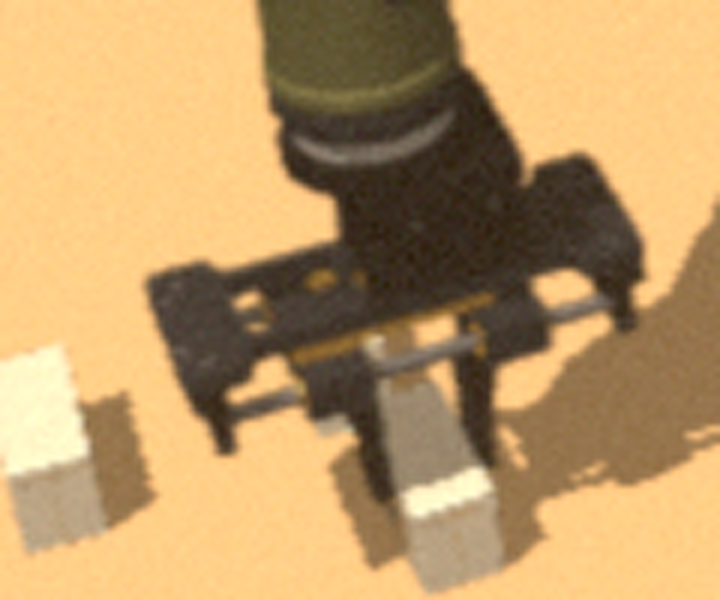

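Emit:
drive_tool --newtons 20 --pt "0 0 0 0 0 0.5 -0.6" --pt "0 0 0 0 0 1.5 -0.6" --pt "0 0 0 0 0 3 -0.6" --pt "0 0 0 0 0 3 -0.6" --pt "0 0 0 0 1 3 -0.6" --pt "0 0 0 0 2 3 -0.6" --pt "0 0 0 0 3 3 -0.6" --pt "0 0 0 0 3 3 -0.6" --pt "0 0 1 -0.3 3.6 0 -0.6" --pt "0 0 1 -0.3 3.6 0 -0.6" --pt "0 0 1 -0.3 3.6 0 -0.6" --pt "0 0 1 -0.3 3.6 0 -0.6" --pt "0 0 1 -0.3 3.6 0 -0.6" --pt "0 0 1 -0.3 3.6 0 -0.6" --pt "0 0 1 -0.3 3.6 0 -0.6" --pt "0 0 1 -0.3 3.6 0 -0.6" --pt "0 0 1 -0.3 3.6 0 -0.6" --pt "0 0 0 -0.3 3.6 0 -0.6" --pt "0 0 0 -0.3 3.6 0 -0.6" --pt "0 0 0 0 3.6 0 -0.6"

```text
clock: 46.88
ee_pos: [0.5602, 0.2154, 0.2338]
tool_rot: [-0.03, 2.207, -2.206]
wrist_force: [0.2, 0.2, -0.5]
opening: 0.0345
```

Emit:
drive_tool --pt "0 0 0 0 3.6 0 -0.6" --pt "0 0 0 0 3.4 0 -0.6" --pt "0 -1.5 0 0 3 0 -0.6" --pt "0 -1.5 0 0 2 0 -0.6" --pt "0 -1 0 0 1 0 -0.6" --pt "0 0 0 0 0 0 -0.6" --pt "0 0 0 0 0 0 -0.6" --pt "0 0 0 0 0 0 -0.6"

```text
clock: 47.55
ee_pos: [0.5618, 0.3413, 0.2329]
tool_rot: [0.048, 2.17, -2.176]
wrist_force: [0.6, -0.1, -1.6]
opening: 0.0345
```

```bash
python3 look.py 25 scene,360,110,460,210,6 top,150,120,280,220,6
```

```text
t 47.55 p [0.5618 0.3413 0.2329] yaw(deg, mod180 of x) -178.5 y [ 0.0703 -0.0015 -0.9975] xz -0.07024518341183263 0.0033059105543745693 op 0.0345 F [ 0.6326 -0.0921 -1.6075] q [-0.8441  0.2883  0.2922  1.4874 -0.0444  1.3191 -2.1007]
```

View pics/scene25z.png

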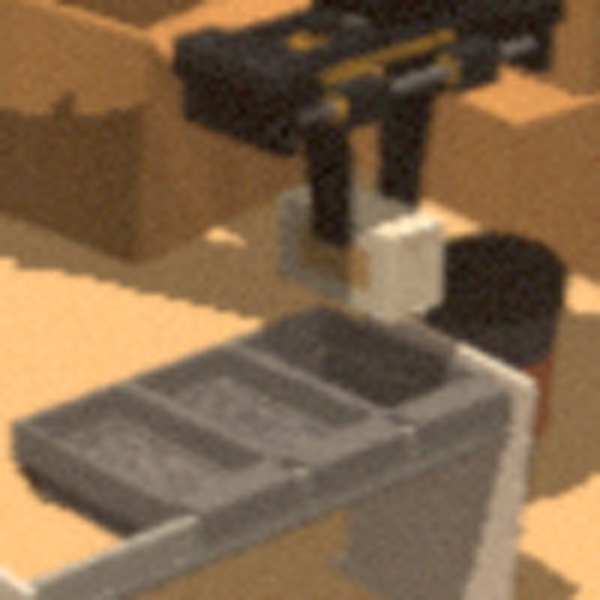

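Emit:
drive_tool --pt "0 0 0 -0.1 0.2 0 -0.6" --pt "0 0 0 0 0 -1.5 -0.6" --pt "0 0 0 0 0 -1.3 -0.6" --pt "0 0 0 0 0 -0.8 -0.6" --pt "0 0 0 0 0 -0.3 -0.6" --pt "0 0 0 0 0 0 -0.6" --pt "0 0 0 0 0 0 -0.6" --pt "0 0 0 0 0 0 -0.6"

```text
clock: 48.32
ee_pos: [0.5601, 0.3463, 0.194]
tool_rot: [0.045, 2.171, -2.172]
wrist_force: [0.9, -0.3, -0.6]
opening: 0.0349
```

```bash
python3 look.py 26 scene,380,130,460,200,9 top,170,130,290,220,6
```

```text
t 48.32 p [0.5601 0.3463 0.194 ] yaw(deg, mod180 of x) -178.32 y [ 0.0706  0.0005 -0.9975] xz -0.0706199212574945 0.0015556067021195163 op 0.0349 F [ 0.8978 -0.2605 -0.5614] q [-0.8461  0.3093  0.2852  1.539  -0.0503  1.2457 -2.1032]
```

View pics/scene26z.png

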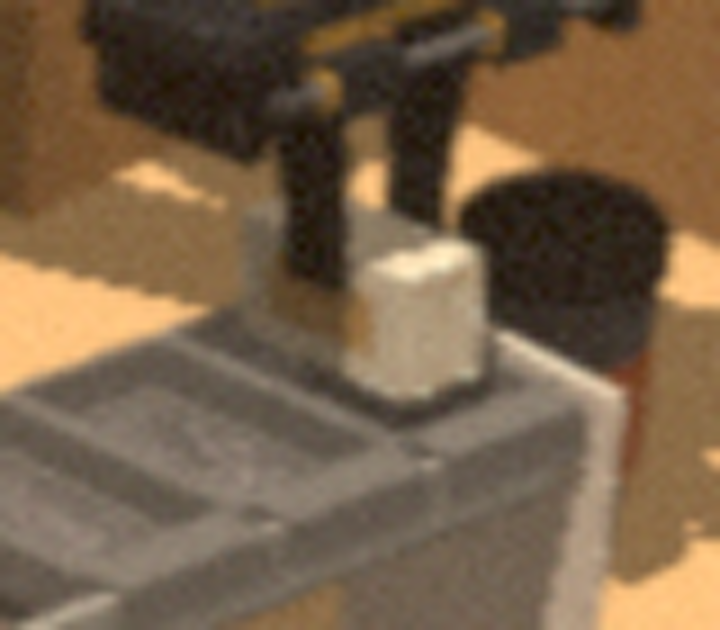

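View pics/top26z.png

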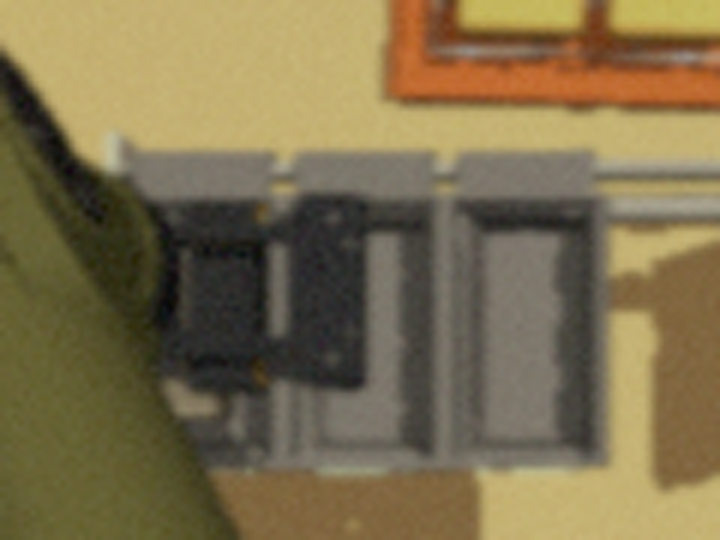

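Emit:
drive_tool --pt "0 0 0 0 -0.15 0 -0.6" --pt "0 0 0 0 0 -0.8 -0.6" --pt "0 0 0 0 0 -1 -0.6" --pt "0 0 0 0 0 -0.8 -0.6" --pt "0 0 0 0 0 -0.5 -0.6" --pt "0 0 0 0 0 -0.3 -0.6" --pt "0 0 0 0 0 0 -0.6" --pt "0 0 0 0 0 0 -0.6"

```text
clock: 49.08
ee_pos: [0.5596, 0.3447, 0.1591]
tool_rot: [0.044, 2.17, -2.173]
wrist_force: [-0.4, -0.4, -1.3]
opening: 0.035
```

```bash
python3 look.py 27 scene,380,130,460,200,9
```

```text
t 49.08 p [0.5596 0.3447 0.1591] yaw(deg, mod180 of x) -178.31 y [ 0.0695 -0.0004 -0.9976] xz -0.06941234433854078 0.002392259826843657 op 0.035 F [-0.3777 -0.447  -1.3127] q [-0.8425  0.3303  0.2824  1.5838 -0.0565  1.182  -2.0988]
```

View pics/scene27z.png

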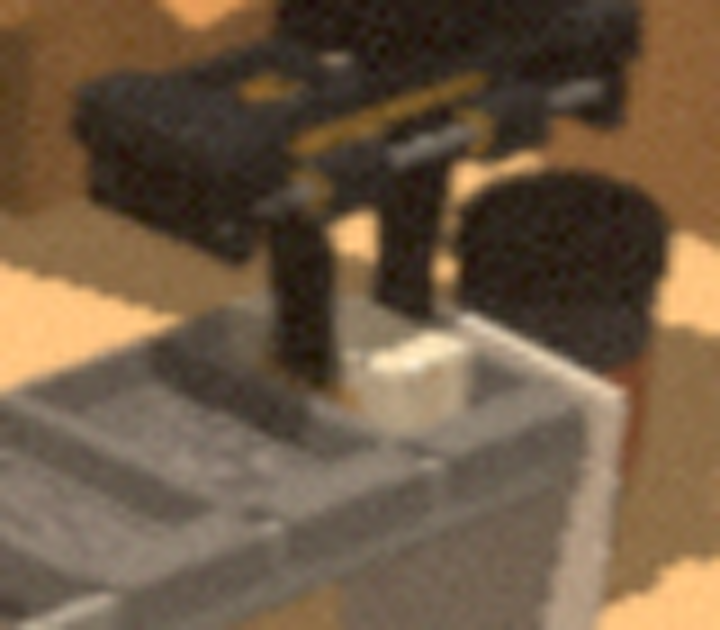

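Emit:
drive_tool --pt "0 0 0 0 0 -0.2 -0.6" --pt "0 0 0 0 0 -0.15 -0.6" --pt "0 0 0 0 0 -0.1 -0.6" --pt "0 0 0 0 0 0 -0.6" --pt "0 0 0 0 0 0 -0.6"

```text
clock: 49.55
ee_pos: [0.5597, 0.3446, 0.1548]
tool_rot: [0.044, 2.17, -2.173]
wrist_force: [0.7, 0.1, -0.7]
opening: 0.0349
```

Emit:
drive_tool --pt "0 0 0 0 0 -0.1 -0.6" --pt "0 0 0 0 0 -0.1 -0.6" --pt "0 0 0 0 0 0 -0.6"

```text
clock: 49.8
ee_pos: [0.5598, 0.3447, 0.1533]
tool_rot: [0.044, 2.171, -2.172]
wrist_force: [-1.4, -0.2, 2.2]
opening: 0.0347
```

Emit:
drive_tool --pt "0 0 0 0 0 0 -0.1" --pt "0 0 0 0 0 0 -0.06" --pt "0 0 0 0 0 0 -0.06" --pt "0 0 0 0 0 0 -0.06" --pt "0 0 0 0 0 0.5 -0.06" --pt "0 0 0 0 0 1 -0.06" --pt "0 0 0 0 0 2 -0.06" --pt "0 0 0 0 0 3 0.3" --pt "0 0 0 0 0 2 0.5" --pt "0 0 0 0 0 0 0.5"

```text
clock: 50.63
ee_pos: [0.5624, 0.3461, 0.2449]
tool_rot: [0.053, 2.173, -2.162]
wrist_force: [0.8, -0.1, 1.0]
opening: 0.0535
```

```bash
python3 look.py 28 scene,380,130,460,200,9
```

```text
t 50.63 p [0.5624 0.3461 0.2449] yaw(deg, mod180 of x) -178.35 y [ 0.0781  0.0061 -0.9969] xz -0.0782458932222957 -0.0037973853046192607 op 0.0535 F [ 0.8226 -0.1292  1.0031] q [-0.8473  0.2815  0.2904  1.4721 -0.0438  1.3302 -2.1034]
```

View pics/scene28z.png

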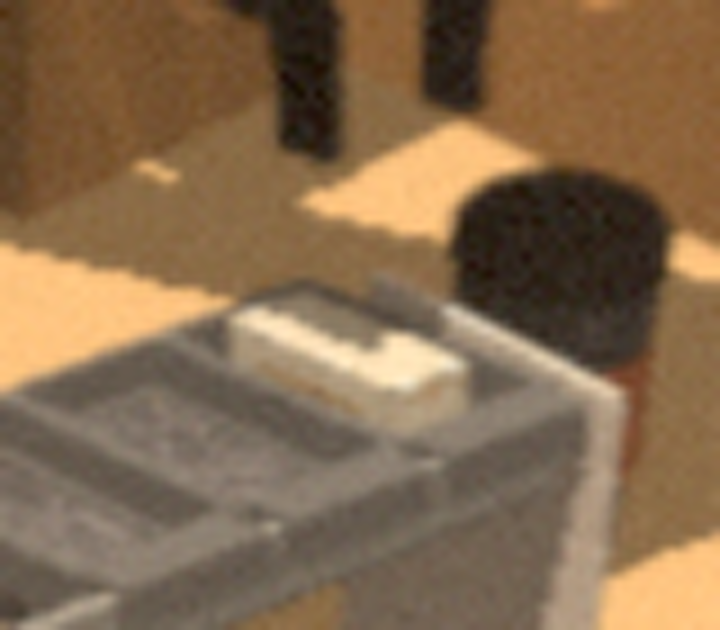

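Emit:
drive_tool --pt "0 1.5 0 0 -1 0 0.5" --pt "0 1.5 0 0 -2 0 0.5" --pt "0 1 0 0 -3.5 0 0.5" --pt "0 0 0 0 -4 0 0.5" --pt "0 0 0 0 -4 0 0.5" --pt "0 0 0 0 -4 0 0.5" --pt "0 0 -1 -0.5 -4 0 0.5" --pt "0 0 -1 -0.8 -4 0 0.5" --pt "0 0 -1 -0.8 -4 0 0.5" --pt "0 0 -1 -0.8 -4 0 0.5" --pt "0 0 -1 -0.8 -4 0 0.5" --pt "0 0 -1 -0.8 -4 0 0.5" --pt "0 0 -1 -0.8 -4 0 0.5" --pt "0 0 -1 -0.8 -4 0 0.5" --pt "0 0 -1 -0.8 -4 -0.5 0.5" --pt "0 0 -1 -0.8 -4 -2 0.5" --pt "0 0 -0.5 -0.8 -4 -3 0.5" --pt "0 0 0 -0.1 -2 -4 0.5" --pt "0 0 0 0 -0.7 -3 0.5" --pt "0 0 0 0 0 -2 0.5"

```text
clock: 52.35
ee_pos: [0.4728, -0.2976, 0.0993]
tool_rot: [-0.165, -2.136, 2.137]
wrist_force: [-0.4, 1.3, 1.1]
opening: 0.0654
```

Emit:
drive_tool --pt "0 0 0 0 0 0 0.5" --pt "0 0 0 0 0 0 0.5" --pt "0 0 0 0 0 0 0.5"

```text
clock: 52.6
ee_pos: [0.4767, -0.2956, 0.1038]
tool_rot: [-0.166, -2.142, 2.143]
wrist_force: [0.9, -0.4, -0.5]
opening: 0.0653
```

```bash
python3 look.py 29 scene,145,200,265,300,6
python3 - <<'E'
from h import *
s=shot('scene')
im=s['frame']; hsv=cv2.cvtColor(im,cv2.COLOR_RGB2HSV)
m=np.zeros(im.shape[:2],np.uint8); r=(slice(240,310),slice(140,250)); m[r]=((hsv[...,1]<90)&(hsv[...,2]>150)).astype(np.uint8)[r]*255
for k in cv2.findContours(m,0,cv2.CHAIN_APPROX_NONE)[0]:
    if cv2.contourArea(k)<60: continue
    Q=np.array([onz(s,*p,.045) for p in k.reshape(-1,2)])[:,:2]
    print(cv2.minAreaRect((Q*1000).astype(np.float32)))
E
```

```text
t 52.6 p [ 0.4767 -0.2956  0.1038] yaw(deg, mod180 of x) 171.22 y [ 0.0015 -0.0006 -1.    ] xz -0.001572743515277586 0.00034793002143918006 op 0.0653 F [ 0.9233 -0.3587 -0.4768] q [-0.1394  0.2692  0.7451  1.8437 -0.2037  1.1046 -1.0442]
((477.0908203125, -436.5492858886719), (35.07468795776367, 79.5746078491211), 80.25526428222656)
((478.5145263671875, -304.7372131347656), (35.45201873779297, 79.95267486572266), 80.82450103759766)
```

View pics/scene29z.png

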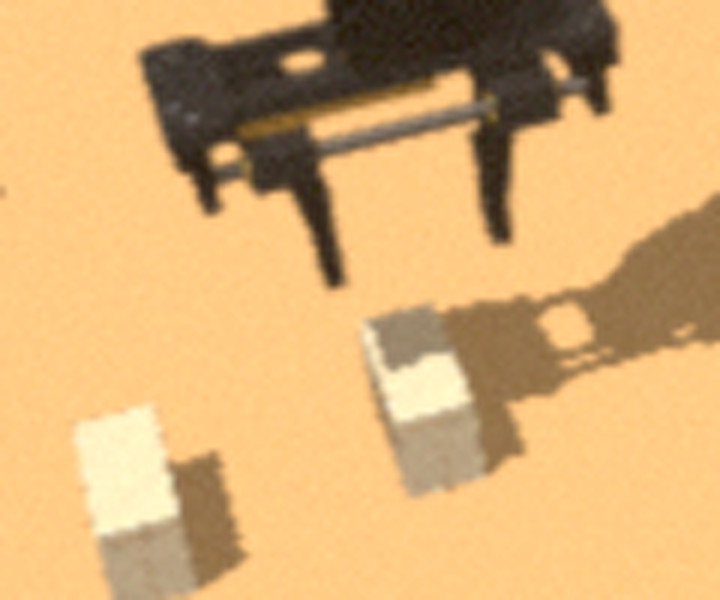

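Emit:
drive_tool --newtons 12 --pt "0 0 0 0 -1 -1 0.5" --pt "0 0 0 0 0 -2 0.5" --pt "0 0 0 0 0 -2 0.5" --pt "0 0 0 0 0 -1.4 0.5" --pt "0 0 0 0 0 -0.5 0.5" --pt "0 0 0 0 0 0 0.5" --pt "0 0 0 0 0 0 0.5" --pt "0 0 0 0 0 0 0" --pt "0 0 0 0 0 0 -0.4" --pt "0 0 0 0 0 0 -0.6" --pt "0 0 0 0 0 0 -0.6" --pt "0 0 0 0 0 0 -0.6" --pt "0 0 0 0 0 0 -0.6" --pt "0 0 0 0 0 0 -0.6" --pt "0 0 0 0 0 0 -0.6"

```text
clock: 53.95
ee_pos: [0.476, -0.3055, 0.0337]
tool_rot: [-0.165, -2.142, 2.141]
wrist_force: [-0.1, 0.6, 1.3]
opening: 0.0348
```

```bash
python3 look.py 30 scene,145,200,265,300,6
```

```text
t 53.95 p [ 0.476  -0.3055  0.0337] yaw(deg, mod180 of x) 171.19 y [ 0.0001  0.0001 -1.    ] xz -0.00011323231963610014 -0.0001324608444951414 op 0.0348 F [-0.0859  0.5515  1.3284] q [-0.0793  0.3775  0.7114  1.8871 -0.2936  0.983  -0.9622]
```

View pics/scene30z.png

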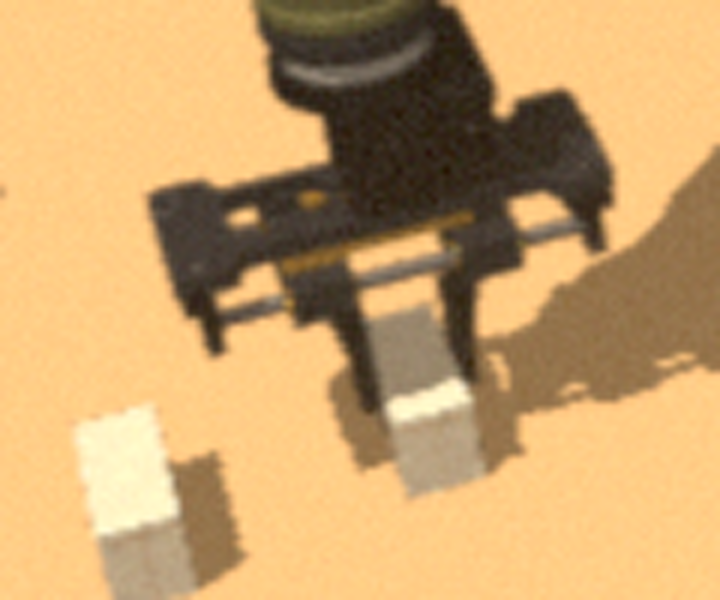

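Emit:
drive_tool --newtons 20 --pt "0 0 0 0 0 0.5 -0.6" --pt "0 0 0 0 0 1.5 -0.6" --pt "0 0 0 0 0 3 -0.6" --pt "0 0 0 0 0 3 -0.6" --pt "0 0 0 0.4 1 3 -0.6" --pt "0 0 0 0.6 2 3 -0.6" --pt "0 0 0 0.6 3 3 -0.6" --pt "0 0 0 0.8 3 3 -0.6" --pt "0 0 1 0.8 3.6 0 -0.6" --pt "0 0 1 0.8 3.6 0 -0.6" --pt "0 0 1 0.8 3.6 0 -0.6" --pt "0 0 1 0.8 3.6 0 -0.6" --pt "0 0 1 0.8 3.6 0 -0.6" --pt "0 0 1 0.8 3.6 0 -0.6" --pt "0 0 1 0.8 3.6 0 -0.6" --pt "0 0 1 0.6 3.6 0 -0.6" --pt "0 0 1 0 3.6 0 -0.6" --pt "0 0 1 0 3.6 0 -0.6" --pt "0 0 0.5 0 3.6 0 -0.6" --pt "0 0 0 0 3 0 -0.6"

```text
clock: 55.67
ee_pos: [0.5606, 0.2115, 0.2313]
tool_rot: [-0.035, 2.206, -2.206]
wrist_force: [0.2, -0.3, -1.8]
opening: 0.0348
```

Emit:
drive_tool --pt "0 -1.5 0 0 3 0 -0.6" --pt "0 -1.5 0 0 2 0 -0.6" --pt "0 -1 0 0 1.4 0 -0.6" --pt "0 0 0 0 0 0 -0.6" --pt "0 0 0 0 0 0 -0.6" --pt "0 0 0 0 0 0 -0.6"

```text
clock: 56.17
ee_pos: [0.5619, 0.2704, 0.2315]
tool_rot: [0.046, 2.17, -2.176]
wrist_force: [-0.9, -0.4, -0.5]
opening: 0.0345
```

Emit:
drive_tool --pt "0 0 0 0 0 0 -0.6" --pt "0 0 0 0 0 -1.5 -0.6" --pt "0 0 0 0 0 -1.3 -0.6" --pt "0 0 0 0 0 -0.8 -0.6" --pt "0 0 0 0 0 -0.2 -0.6" --pt "0 0 0 0 0 0 -0.6" --pt "0 0 0 0 0 0 -0.6" --pt "0 0 0 0 0 0 -0.6"

```text
clock: 56.83
ee_pos: [0.5619, 0.2727, 0.1944]
tool_rot: [0.045, 2.171, -2.172]
wrist_force: [0.1, 0.2, -0.5]
opening: 0.0347
```

```bash
python3 look.py 31 scene,360,130,450,200,8
```

```text
t 56.83 p [0.5619 0.2727 0.1944] yaw(deg, mod180 of x) -178.32 y [ 0.0707  0.0005 -0.9975] xz -0.07071869194277904 0.0015908433580518189 op 0.0347 F [ 0.1485  0.2167 -0.5295] q [-0.816   0.2367  0.3544  1.6318 -0.0528  1.2244 -1.9985]
```

View pics/scene31z.png

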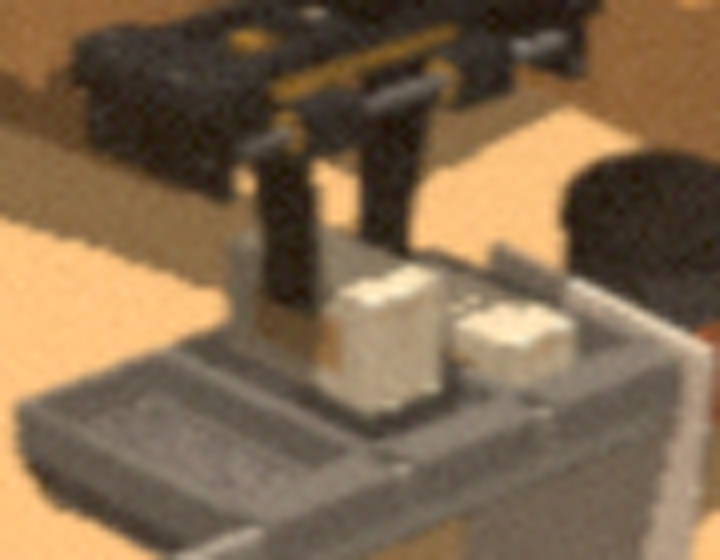

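Emit:
drive_tool --pt "0 0 0 0 0.15 0 -0.6" --pt "0 0 0 0 0 -0.8 -0.6" --pt "0 0 0 0 0 -1 -0.6" --pt "0 0 0 0 0 -0.8 -0.6" --pt "0 0 0 0 0 -0.6 -0.6" --pt "0 0 0 0 0 -0.4 -0.6" --pt "0 0 0 0 0 -0.2 -0.6" --pt "0 0 0 0 0 0 -0.6" --pt "0 0 0 0 0 0 -0.6"

```text
clock: 57.63
ee_pos: [0.5615, 0.2741, 0.1557]
tool_rot: [0.044, 2.171, -2.173]
wrist_force: [0.1, 1.0, -1.2]
opening: 0.0347
```

Emit:
drive_tool --pt "0 0 0 0 0 -0.1 -0.6" --pt "0 0 0 0 0 -0.1 -0.6" --pt "0 0 0 0 0 0 -0.6" --pt "0 0 0 0 0 0 -0.6"

```text
clock: 57.97
ee_pos: [0.5614, 0.2742, 0.1538]
tool_rot: [0.044, 2.171, -2.172]
wrist_force: [-0.9, -0.3, -1.6]
opening: 0.0347
```

Emit:
drive_tool --pt "0 0 0 0 0 -0.1 -0.6" --pt "0 0 0 0 0 0 -0.6" --pt "0 0 0 0 0 0 -0.1" --pt "0 0 0 0 0 0 -0.06" --pt "0 0 0 0 0 0 -0.06" --pt "0 0 0 0 0 0 -0.06" --pt "0 0 0 0 0 0.5 -0.06" --pt "0 0 0 0 0 1 -0.06" --pt "0 0 0 0 0 2 -0.06" --pt "0 0 0 0 0 3 0.3" --pt "0 0 0 0 0 2 0.5" --pt "0 0 0 0 0 0 0.5"

```text
clock: 58.97
ee_pos: [0.5642, 0.2752, 0.2444]
tool_rot: [0.054, 2.172, -2.163]
wrist_force: [1.0, 0.1, 0.9]
opening: 0.0533
```

```bash
python3 look.py 32 scene,360,130,450,200,8
```

```text
t 58.97 p [0.5642 0.2752 0.2444] yaw(deg, mod180 of x) -178.34 y [ 0.0783  0.0052 -0.9969] xz -0.07838303117568694 -0.0029709446498261682 op 0.0533 F [1.0074 0.116  0.8921] q [-0.8211  0.2103  0.3579  1.5619 -0.0437  1.3103 -2.0051]
```

View pics/scene32z.png

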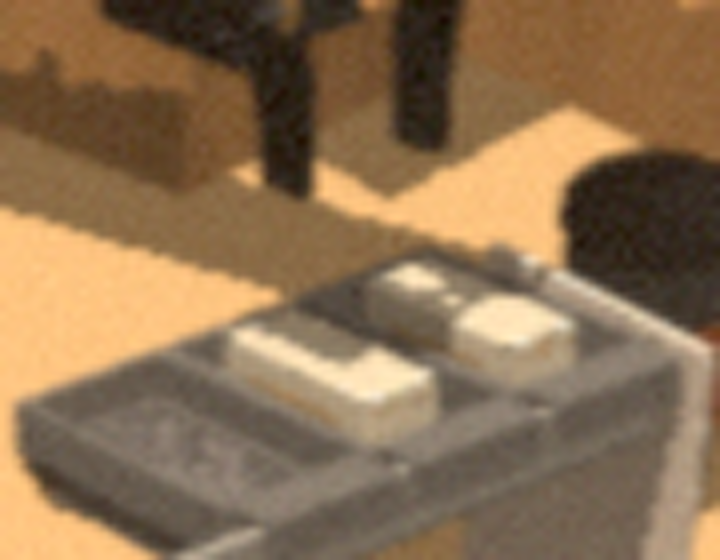

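Emit:
drive_tool --pt "0 1.5 0 0 -1 0 0.5" --pt "0 1.5 0 0 -2 0 0.5" --pt "0 1 0 0 -3.5 0 0.5" --pt "0 0 0 0 -4 0 0.5" --pt "0 0 0 0 -4 0 0.5" --pt "0 0 0 0 -4 0 0.5" --pt "0 0 -1 -0.4 -4 0 0.5" --pt "0 0 -1 -0.6 -4 0 0.5" --pt "0 0 -1 -0.7 -4 0 0.5" --pt "0 0 -1 -0.8 -4 0 0.5" --pt "0 0 -1 -0.8 -4 0 0.5" --pt "0 0 -1 -0.8 -4 0 0.5" --pt "0 0 -1 -0.8 -4 0 0.5" --pt "0 0 -1 -0.8 -4 0 0.5" --pt "0 0 -1 -0.8 -4 0 0.5" --pt "0 0 -1 -0.8 -4 0 0.5" --pt "0 0 -1 -0.8 -4 0 0.5" --pt "0 0 -0.5 -0.6 -4 -2 0.5" --pt "0 0 0 -0.2 -3 -3 0.5" --pt "0 0 0 0 -1.8 -4 0.5"

```text
clock: 60.68
ee_pos: [0.4715, -0.4401, 0.153]
tool_rot: [-0.192, -2.125, 2.136]
wrist_force: [0.3, -0.3, 0.3]
opening: 0.0653
```

Emit:
drive_tool --pt "0 0 0 0 0 -3 0.5" --pt "0 0 0 0 0 -2 0.5" --pt "0 0 0 0 0 0 0.5" --pt "0 0 0 0 0 0 0.5" --pt "0 0 0 0 0 0 0.5"

```text
clock: 61.1
ee_pos: [0.4736, -0.4349, 0.1032]
tool_rot: [-0.184, -2.132, 2.134]
wrist_force: [0.4, -0.1, -0.5]
opening: 0.0653
```

```bash
python3 look.py 33 scene,110,200,230,310,6
python3 - <<'E'
from h import *
s=shot('scene')
im=s['frame']; hsv=cv2.cvtColor(im,cv2.COLOR_RGB2HSV)
m=np.zeros(im.shape[:2],np.uint8); r=(slice(240,310),slice(140,250)); m[r]=((hsv[...,1]<90)&(hsv[...,2]>150)).astype(np.uint8)[r]*255
for k in cv2.findContours(m,0,cv2.CHAIN_APPROX_NONE)[0]:
    if cv2.contourArea(k)<60: continue
    Q=np.array([onz(s,*p,.045) for p in k.reshape(-1,2)])[:,:2]
    print(cv2.minAreaRect((Q*1000).astype(np.float32)))
E
```

```text
t 61.1 p [ 0.4736 -0.4349  0.1032] yaw(deg, mod180 of x) 170.21 y [ 0.0014 -0.0013 -1.    ] xz -0.001551715724295133 0.0010197442285425629 op 0.0653 F [ 0.387  -0.0668 -0.4741] q [ 0.1021  0.4761  0.7814  1.6372 -0.3575  1.1753 -0.7748]
((495.70166015625, -439.6257629394531), (34.83869934082031, 42.37879180908203), 80.25528717041016)
```

View pics/scene33z.png

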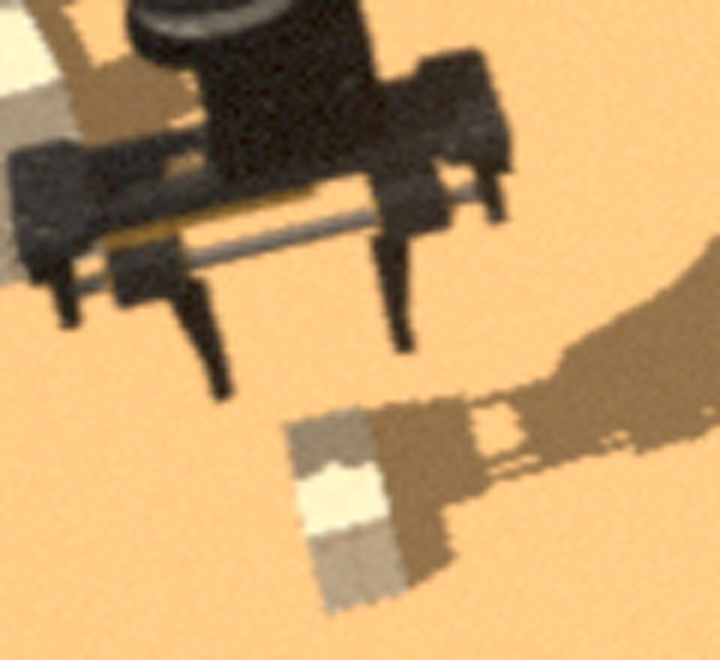

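Emit:
drive_tool --newtons 12 --pt "0 0 0 0.1 -0.3 -1 0.5" --pt "0 0 0 0 0 -2 0.5" --pt "0 0 0 0 0 -2 0.5" --pt "0 0 0 0 0 -1.4 0.5" --pt "0 0 0 0 0 -0.5 0.5" --pt "0 0 0 0 0 0 0.5" --pt "0 0 0 0 0 0 0.5" --pt "0 0 0 0 0 0 0" --pt "0 0 0 0 0 0 -0.4" --pt "0 0 0 0 0 0 -0.6" --pt "0 0 0 0 0 0 -0.6" --pt "0 0 0 0 0 0 -0.6" --pt "0 0 0 0 0 0 -0.6" --pt "0 0 0 0 0 0 -0.6" --pt "0 0 0 0 0 0 -0.6"

```text
clock: 62.45
ee_pos: [0.474, -0.4374, 0.033]
tool_rot: [-0.183, -2.132, 2.132]
wrist_force: [-0.2, 0.7, 1.9]
opening: 0.0348
```

```bash
python3 look.py 34 scene,110,200,230,310,6
```

```text
t 62.45 p [ 0.474  -0.4374  0.033 ] yaw(deg, mod180 of x) 170.19 y [ 0.0002 -0.0001 -1.    ] xz -0.00025956418574241136 4.5633131070643707e-05 op 0.0348 F [-0.1743  0.7106  1.8762] q [ 0.1403  0.5574  0.7384  1.6839 -0.4194  1.0648 -0.7314]
```

View pics/scene34z.png

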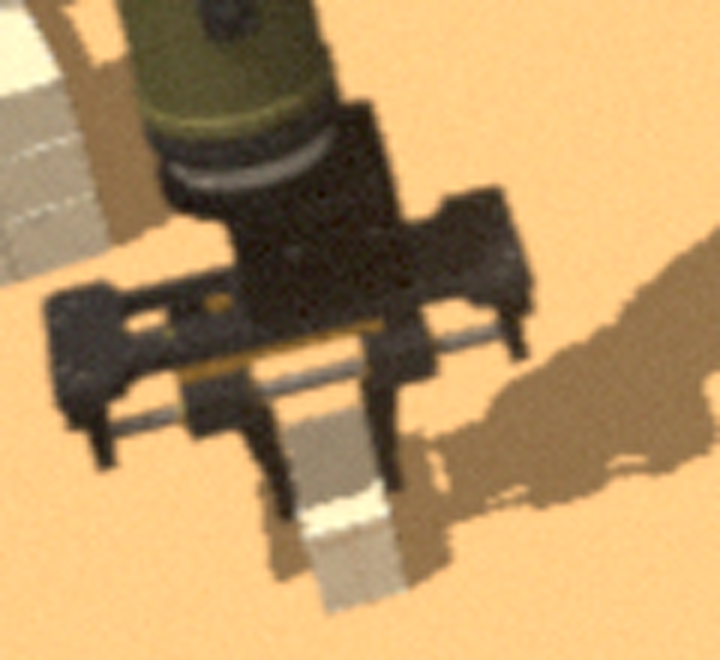

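Emit:
drive_tool --newtons 20 --pt "0 0 0 0 0 0.5 -0.6" --pt "0 0 0 0 0 1.5 -0.6" --pt "0 0 0 0 0.5 3 -0.6" --pt "0 0 0 0 1 3 -0.6" --pt "0 0 0 0.4 2 3 -0.6" --pt "0 0 0 0.6 3 3 -0.6" --pt "0 0 0 0.6 3.5 3 -0.6" --pt "0 0 0 0.7 3.6 3 -0.6" --pt "0 0 1 0.7 3.7 0 -0.6" --pt "0 0 1 0.7 3.7 0 -0.6" --pt "0 0 1 0.7 3.7 0 -0.6" --pt "0 0 1 0.7 3.7 0 -0.6" --pt "0 0 1 0.7 3.7 0 -0.6" --pt "0 0 1 0.7 3.7 0 -0.6" --pt "0 0 1 0.7 3.7 0 -0.6" --pt "0 0 1 0.7 3.7 0 -0.6" --pt "0 0 1 0.7 3.7 0 -0.6" --pt "0 0 1 0.4 3.7 0 -0.6" --pt "0 0 1 0 3.7 0 -0.6" --pt "0 0 0.5 0 3.5 0 -0.6"

```text
clock: 64.17
ee_pos: [0.5622, 0.1335, 0.2263]
tool_rot: [-0.032, 2.206, -2.206]
wrist_force: [0.9, -0.4, -0.7]
opening: 0.0347
```

Emit:
drive_tool --pt "0 -1.5 0 0 3 0 -0.6" --pt "0 -1.5 0 0 2 0 -0.6" --pt "0 -1 0 0 1.4 0 -0.6" --pt "0 0 0 0 0 0 -0.6" --pt "0 0 0 0 0 0 -0.6" --pt "0 0 0 0 0 0 -0.6"

```text
clock: 64.67
ee_pos: [0.5628, 0.1937, 0.2258]
tool_rot: [0.047, 2.17, -2.175]
wrist_force: [0.2, 0.3, -1.6]
opening: 0.0349
```

Emit:
drive_tool --pt "0 0 0 0.05 0.9 0 -0.6" --pt "0 0 0 0 0 -1 -0.6" --pt "0 0 0 0 0 -1.2 -0.6" --pt "0 0 0 0 0 -0.8 -0.6" --pt "0 0 0 0 0 -0.2 -0.6" --pt "0 0 0 0 0 0 -0.6" --pt "0 0 0 0 0 0 -0.6" --pt "0 0 0 0 0 0 -0.6"

```text
clock: 65.33
ee_pos: [0.5631, 0.2047, 0.1936]
tool_rot: [0.045, 2.17, -2.172]
wrist_force: [-0.3, -0.2, -1.3]
opening: 0.0344
```

```bash
python3 look.py 35 scene,350,130,440,210,7
```

```text
t 65.33 p [0.5631 0.2047 0.1936] yaw(deg, mod180 of x) -178.33 y [ 0.0704  0.0001 -0.9975] xz -0.07032915421261732 0.0019118735651600938 op 0.0344 F [-0.2692 -0.1874 -1.3211] q [-0.8067  0.1838  0.4488  1.7002 -0.058   1.21   -1.8901]
```

View pics/scene35z.png

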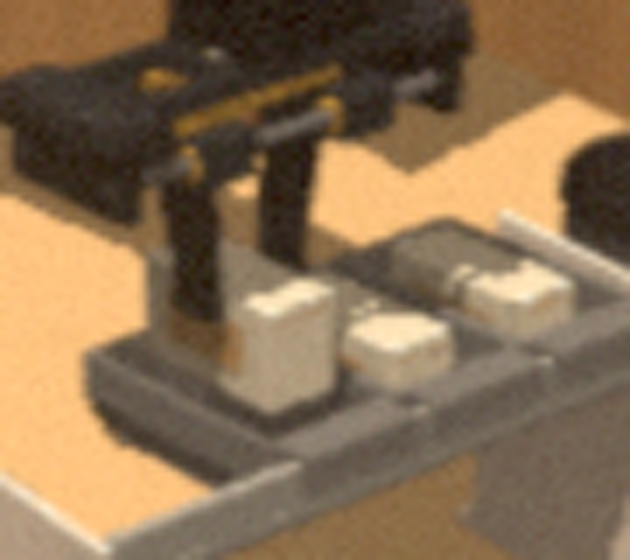

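Emit:
drive_tool --pt "0 0 0 0 0 -0.8 -0.6" --pt "0 0 0 0 0 -1 -0.6" --pt "0 0 0 0 0 -0.8 -0.6" --pt "0 0 0 0 0 -0.6 -0.6" --pt "0 0 0 0 0 -0.4 -0.6" --pt "0 0 0 0 0 -0.2 -0.6" --pt "0 0 0 0 0 0 -0.6" --pt "0 0 0 0 0 0 -0.6"

```text
clock: 66.05
ee_pos: [0.5629, 0.2048, 0.1552]
tool_rot: [0.044, 2.17, -2.173]
wrist_force: [0.7, 0.3, -0.6]
opening: 0.0349
```

Emit:
drive_tool --pt "0 0 0 0 0 -0.1 -0.6" --pt "0 0 0 0 0 -0.1 -0.6" --pt "0 0 0 0 0 0 -0.6" --pt "0 0 0 0 0 0 -0.6"

```text
clock: 66.38
ee_pos: [0.5628, 0.2048, 0.1533]
tool_rot: [0.044, 2.171, -2.173]
wrist_force: [-0.1, 0.8, -1.3]
opening: 0.0347
```

Emit:
drive_tool --pt "0 0 0 0 0 -0.1 -0.6" --pt "0 0 0 0 0 0 -0.6" --pt "0 0 0 0 0 0 -0.1" --pt "0 0 0 0 0 0 -0.06" --pt "0 0 0 0 0 0 -0.06" --pt "0 0 0 0 0 0 -0.06" --pt "0 0 0 0 0 0.5 -0.06" --pt "0 0 0 0 0 1 -0.06" --pt "0 0 0 0 0 2 -0.06" --pt "0 0 0 0 0 3 0.3" --pt "0 0 0 0 0 3 0.5" --pt "0 1.5 0 -0.5 -3 0 0.5" --pt "0 1.5 0 -0.5 -4 0 0.5" --pt "0 1 0 -0.5 -4 0 0.5" --pt "0 0 0 -0.5 -4 0 0.5" --pt "0 0 0 -0.5 -4 0 0.5" --pt "0 0 0 0 -4 0 0.5" --pt "0 0 0 0 -4 0 0.5" --pt "0 0 0 0 -4 0 0.5" --pt "0 0 0 0 -4 0 0.5"

```text
clock: 68.05
ee_pos: [0.5377, -0.1472, 0.2487]
tool_rot: [-0.03, 2.206, -2.205]
wrist_force: [0.7, -0.8, -0.4]
opening: 0.0653
```

Emit:
drive_tool --pt "0 0 0 0 -4 0 0.5" --pt "0 0 0 0 -4 0 0.5" --pt "0 0 0 0 -2 0 0.5" --pt "0 0 0 0 0 0 0.5" --pt "0 0 0 0 0 0 0.5" --pt "0 0 0 0 0 0 0.5"

```text
clock: 68.55
ee_pos: [0.5383, -0.2439, 0.2476]
tool_rot: [-0.033, 2.207, -2.205]
wrist_force: [-0.3, 0.1, -0.6]
opening: 0.0652
```

```bash
python3 look.py 36 scene,350,140,450,225,8 top,170,130,290,220,6
```

```text
t 68.55 p [ 0.5383 -0.2439  0.2476] yaw(deg, mod180 of x) -178.24 y [ 0.0006  0.0009 -1.    ] xz -0.000621716535375974 -0.0008630372467408609 op 0.0652 F [-0.2643  0.0963 -0.6044] q [-0.2884  0.224   0.7887  1.5921 -0.1619  1.3925 -1.0236]
```

View pics/scene36z.png

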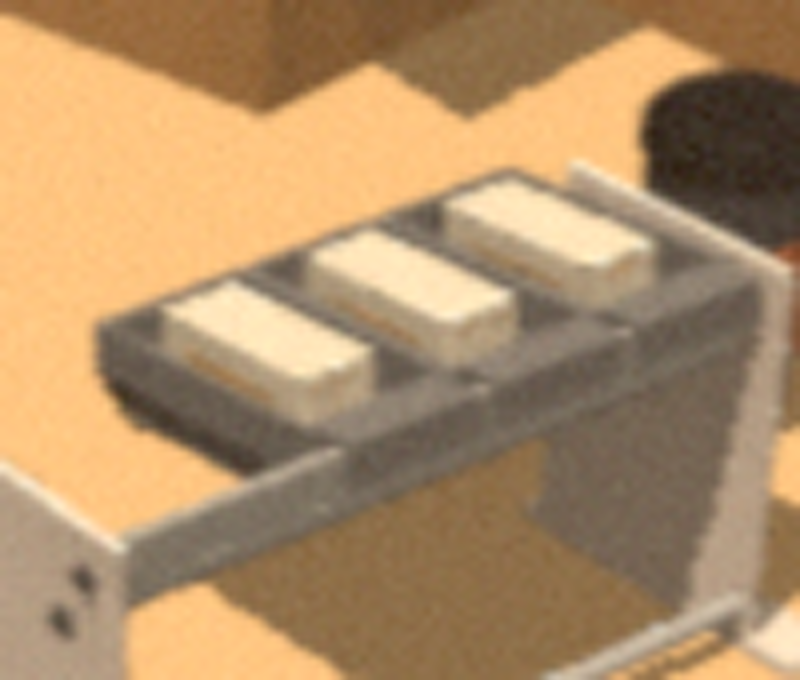

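View pics/top36z.png

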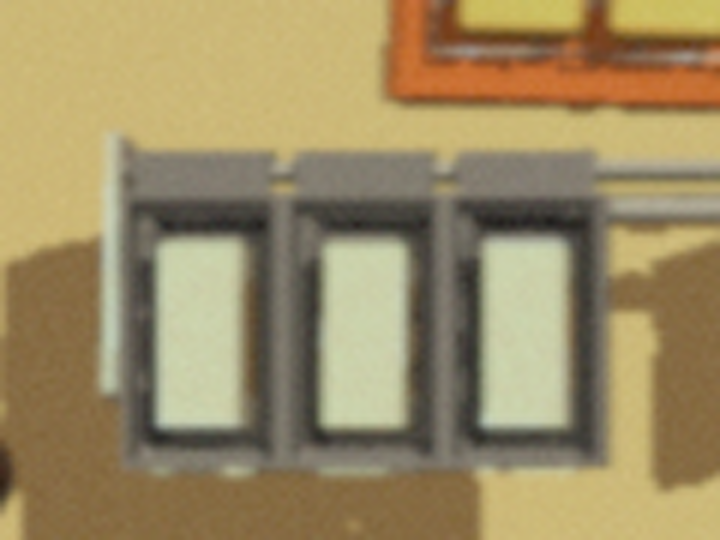

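View pics/scene36.png

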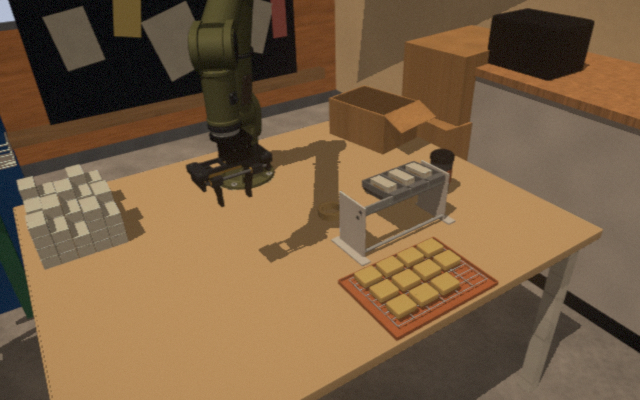

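```bash
python3 -c "
from h import *
print(bot.close_job()); print(bot.observe()['clock'])"
```

```text
the job is handed in; nothing more can be done
None
the job is handed in; nothing more can be done
```

The job is handed in at about 69 s of the 210 s allowed, with every bin hung, closed up and filled. There were three bins and three cartons at this start, so no cartons were left over.

**Bins:** I lifted each bin off the pile, hooked it over the bar and slid it left before hanging the next one. Each push ended in a firm stop. The stop positions were 0.3018, 0.2319 and 0.1618 m, so the bins sit 70 mm apart, which is one bin width: first against the left cheek, the others touching.

**Cartons:** Each bin then got one carton, lengthwise and on its narrow side. One carton had been knocked aside during the run; I re-measured it and picked it up from its new place.

**Last pictures (both cameras):**
- All three hooks are over the bar, the row is closed and the cartons are seated.
- Putting the cartons in did not shift the row.
- Contact forces stayed low: the highest push reading was about 15 N along the bar, and a final squeeze went slightly beyond that unread. The pose checks showed nothing wrong.
- I did not go near the mug, tape or dish. I saw no change to them, but did not measure them again.

**Where checks disagreed:** The two cameras differed by 3 to 6 mm, so I averaged them and confirmed contacts by force. From above, a small wedge shows between the first bin's front corner and the cheek. About half of it is the bin's forward nod; the rest could be a small twist, about 0.015 rad. I left it as it is.

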